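# Sort the opaque bottles by weight and lock up the sample chest

### The job

Lift each aluminium bottle to feel whether it is full or empty: stand the full ones upright in the blue sample chest and the empty ones upright in the grey wash-up crate. When all are sorted, shut the chest's lid fully, swing the brass hasp flat down over its staple, and push the red-handled locking pin sideways through the staple, right home up to its handle, so that it locks the hasp. Leave the other bottles and glassware on the bench undisturbed.

Things in the scene. Friction and masses are not known exactly. Their poses are not given: they have to be found in the camera images.
- bottle1_mid (a point): centre (57 mm above the foot, z up its length) of bottle 1, one of up to five look-alike opaque aluminium bottles: body 56 mm wide, 78 mm high, shoulder to 90 mm, round blue cap 36 mm wide from 90 to 114 mm above the foot (take it by the cap from above). Full (about 0.25 kg) or empty (about 0.07 kg): only the weight shows which, the number does not. May be absent.
- bottle2_mid (a point): centre (57 mm above the foot, z up its length) of bottle 2, one of up to five look-alike opaque aluminium bottles: body 56 mm wide, 78 mm high, shoulder to 90 mm, round blue cap 36 mm wide from 90 to 114 mm above the foot (take it by the cap from above). Full (about 0.25 kg) or empty (about 0.07 kg): only the weight shows which, the number does not. May be absent.
- bottle3_mid (a point): centre (57 mm above the foot, z up its length) of bottle 3, one of up to five look-alike opaque aluminium bottles: body 56 mm wide, 78 mm high, shoulder to 90 mm, round blue cap 36 mm wide from 90 to 114 mm above the foot (take it by the cap from above). Full (about 0.25 kg) or empty (about 0.07 kg): only the weight shows which, the number does not. May be absent.
- bottle4_mid (a point): centre (57 mm above the foot, z up its length) of bottle 4, one of up to five look-alike opaque aluminium bottles: body 56 mm wide, 78 mm high, shoulder to 90 mm, round blue cap 36 mm wide from 90 to 114 mm above the foot (take it by the cap from above). Full (about 0.25 kg) or empty (about 0.07 kg): only the weight shows which, the number does not. May be absent.
- bottle5_mid (a point): centre (57 mm above the foot, z up its length) of bottle 5, one of up to five look-alike opaque aluminium bottles: body 56 mm wide, 78 mm high, shoulder to 90 mm, round blue cap 36 mm wide from 90 to 114 mm above the foot (take it by the cap from above). Full (about 0.25 kg) or empty (about 0.07 kg): only the weight shows which, the number does not. May be absent.
- chest_floor (a point): centre of the inner floor, 6 mm above the bench, of the blue sample chest (fixed). x from its front (robot's side) to its back, y to its left, z up. Inside 100 mm (x) by 270 mm (y), walls 6 mm, rim 128 mm above the bench. Two low white dividers (to 50 mm above the floor) make three cells centred at y = -89, 0, +89 mm, one bottle each.
- lid (a joint): angle of the chest's lid in rad: 0 shut, about 1.8 standing open, leaning back a little (stop at 1.95). Stiff hinge: the lid stays where it is left and must be pushed (about 4 N at its edge) all the way down.
- lid_hinge (a point): middle of the lid's hinge line (along y) on the chest's back rim, 128 mm above the bench, fixed; axes as the chest's. The lid is a blue slab 112 mm deep, 282 mm wide, 8 mm thick (128 to 136 mm above the bench when shut); when open its outer face looks to the back.
- lid_edge (a point): middle of the lid's free edge, half-way through its thickness, 112 mm from the hinge line; moves with the lid.
- hasp (a joint): angle of the hasp relative to the lid in rad: 0 = flat forwards on the front flange, the staple standing up through its slot; 1.6 to 2.1 = swung back off it (stop at 2.2). Stiff hinge: it stays where it is left and must be pushed (about 1 N) all the way over.
- hasp_hinge (a point): middle of the hasp's hinge line (along y) at the middle of the lid's free edge, 110 mm from the lid's hinge line, 2 mm above the lid's outer face; moves with the lid; x points from the hasp's end to its hinge. The hasp is a brass strap 80 mm long, 40 mm wide, 4 mm thick; slot 14 mm wide from 16 to 50 mm from the hinge, last 30 mm solid.
- hasp_end (a point): middle of the hasp's free end, 80 mm from its hinge line.
- staple (a point): point on the axis where the pin belongs in the staple, along y (parallel to the front; x to the back, z up); 14 mm above the steel front flange (282 by 60 mm, level with the shut lid), 86 mm in front of the chest's centre. An upright brass loop of 6 mm bar: opening 17 mm wide (x), top 15 mm above the axis; opening from the flat hasp 10 mm below the axis to 9 mm above. Pin from either side, home when its handle meets the hasp.
- pin_handle (a point): centre of the red handle of the locking pin, loose on the bench: a block 56 mm long (x), 24 mm wide, 24 mm high. x points along the pin to its tip, z up as it lies. Mass about 0.09 kg, most of it in the handle.
- pin_tip (a point): tip of the locking pin, on its axis, 89 mm from the handle's centre: a steel rod 9 mm in diameter that leaves the middle of the handle's end face (28 mm from the handle's centre), tapered over its last 4 mm.
- tray_in (a point): centre of the inner floor, 4 mm above the bench, of the grey wash-up crate, open on top, fixed: outside 88 mm (x) by 172 mm (y), 75 mm high, walls 4 mm; a wall across the middle (y = 0, to 60 mm above the floor) makes two cells centred at y = -42 and +42 mm, one bottle each.
- amber: bystander: amber glass bottle with red cap, 64 mm across, 130 mm high; origin at its foot. Leave it alone.
- reagent: bystander: clear glass bottle with blue cap and paper label, 72 mm across, 140 mm high; origin at its foot. Leave it alone.
- washbottle: bystander: white plastic bottle with red cap, 60 mm across, 150 mm high; origin at its foot. Leave it alone.
- beaker: bystander: empty glass beaker, 72 mm across, 90 mm high; origin at its foot. Leave it alone.
- flask: bystander: conical glass flask, 84 mm across, 140 mm high; origin at its foot. Leave it alone.
Not all that is in view belongs to the job. Leave any purple look-alike of the part that bears bottle3_mid alone.

How it is judged:
By the outcome, as a careful person would: the job done as asked, in the order asked, and still so for the second after the job is handed in, with the robot touching nothing.
Of bottle1, bottle2, bottle3, bottle4, bottle5 only 3 to 5 are there at a start; the rules pass over those that are not, and their reading is None.
At some moment in a run one of bottle1, bottle2, bottle3, bottle4, bottle5, pin may be knocked a few centimetres aside while the robot is not near it.
It also fails if it takes over 210 s, if anything falls off the work surface, if the arm or the gripper's body presses on something with over 40 N, if the wrist force passes 120 N, or if a joint passes its speed limit or range.

### The arm

A 7-joint arm with a two-finger parallel gripper is mounted at the origin on the work surface. World frame = base frame: x ahead of the robot, y to its left, z up, the work surface at z = 0. Lengths are in m, angles in degrees, forces in N, time in s.
With the tool pointing down it reaches from about 0.4 to 0.925 m from the base axis. Payload 5.6 kg.
Tool frame: the origin (TCP) lies at the very end of the fingers, on their centre line; the grasp point (between the pads) lies 19 mm behind it; z points along the fingers, y is the line along which they close (so a half turn about z gives the same grasp; the last joint's range is limited). The gripper opens to 85 mm and grips with 20 to 120 N. Pads are 22 mm wide; open, the fingers measure 114 mm over their backs; the gripper's body (76 mm by 85 mm) begins 54 mm behind the grasp point. The pads swing forward as they close: fully open they stand 13 mm farther back than shut.
Start: joints at [-74.943, 26.786, -0.665, 91.828, 0.344, 61.387, -3.226], TCP at [0.196, 0.62, 0.231] pointing down, gripper open.
Joint ranges: [-144.91, 144.91], [-17.63, 115.5], [-89.93, 88.59], [15.96, 139.68], [-74.01, 254.01], [8.47, 105.57], [-167.45, 167.45]. Speed limits (degrees/s): [147.25, 147.25, 180, 180, 180, 180, 180].

### API

Orientations are given as [roll, pitch, yaw] about the fixed x, y, z axes, in that order (R = Rz(yaw) Ry(pitch) Rx(roll)).
In Python, from station import robot gives the robot as it stands. The module is installed in compiled form; this text tells all that it offers.
- The arm moves only by the shell command python3 -m inch 'ROWS' [OPENING] [FORCE]. ROWS is a JSON object of lists of equal length, an entry for each row: "travel": the shift along the world's x, y, z as a fraction of full scale, a list of three; "rot": the turn, a rotation vector about the world's x, y, z as a fraction of full scale, a list of three. A call has 1 to 20 rows; each row shifts and turns the commanded pose from where the row before left it; what a row does not reach is not made up. Full scale, the value 1, is 0.04 m for a shift and 4 degrees for a turn. A row lasts 1/8 s, in which the tool goes at most 62.5 mm and 10.7 degrees, less where a joint would pass 70% of its speed; a pose out of reach is approached as far as the arm can. A call with a number of a shift or a turn outside -1 to 1 is refused whole. A call with a gripper value outside its range is refused whole. OPENING is the closure, from -1 (fully open) to 1 (shut), set as the call begins (- or left out, the last holds). The fingers move at their own pace and stop on an object; FORCE is the grip in N (left out, the last holds). Time passes only in rows, so rows that do not move let the fingers close. It gives the time, the measured TCP pose, the force, the opening and the grip force at its end, in the units of the state.
- robot.observe(): the state, without advancing time (a new reading comes with each control period).
- robot.get_image(name): name is "scene" or "top" or "wrist"; returns a dict with "color" (480x640x3 uint8, red, green, blue), "camera_matrix" (3x3 intrinsics, pixels), "R" (3x3) and "t" (3): a world point X has camera coordinates R X + t; the wrist camera has in their place "hand_eye" (4x4, takes a point from camera to tool coordinates, whose origin is the TCP and whose axes are the flange's). Camera axes: x right, y down, z forward; pixel columns grow to the right and rows downward; lengths in m; the calibration is good to about 2 mm. A picture is of the moment at which its call begins: read the wrist's pose just before it. There is no depth.
- robot.job_done(): hands the job in; it is judged then, once.
The state is a dict: "time_s": time; "qpos": joint angles; "joint_velocities": joint speeds; "joint_torque": joint torques, N m; "tcp_pos": TCP position; "eef_rot": TCP orientation; "contact_force": force on the tool from outside, world axes, zero at the start; "moment": the same for the moment, N m; "grip_width": finger opening in m; "gripper_force": force on a finger pad.
Only numpy, scipy, OpenCV 4.12 (cv2) and the standard library are available. Lean on these libraries where they do the work, as an engineer would, in place of code of your own. Each camera call takes 0.05 s, during which the arm holds its last target. There are 200 camera calls.

## Working session

There is one attempt and no reset: what is moved stays moved. The work goes in short steps, Python scripts to look and compute and a shell command to move; the robot and the scene stay as the last step left them, time stands still between calls to the robot, and variables do not carry over. Pictures are saved under pics/ and viewed, at most 14 in all, crops included, and the job is handed in when it is done.

```bash
mkdir -p pics; ls; python3 - <<'E'
from station import robot
import cv2,numpy as np
print(robot.observe())
for n in ["scene","top"]:
    d=robot.get_image(n); cv2.imwrite(f"pics/{n}0.png",d["color"][:,:,::-1])
    print(n,d["camera_matrix"],d["R"],d["t"])
d=robot.get_image("wrist");print(d["hand_eye"],d["camera_matrix"])
E
```

```text
pics
{'time_s': 0.0, 'qpos': array([-74.94343167,  26.83648686,  -0.66406406,  91.8825498 ,
         0.34383998,  61.38436272,  -3.22771596]), 'joint_velocities': array([-0.01240805,  0.00130899, -0.02547641, -0.035716  , -0.01706199,
       -0.0859553 , -0.03676747]), 'joint_torque': array([ 1.34208976e-04, -5.32393563e+01,  2.14217853e-02, -2.51311612e+01,
        1.13396402e-02,  8.13568913e-03, -4.18312254e-06]), 'tcp_pos': array([0.19558262, 0.61928882, 0.23032102]), 'eef_rot': array([-1.79898841e+02,  7.47228485e-03,  1.62473481e+02]), 'contact_force': array([-0.31458419, -0.07835817, -0.09219132]), 'moment': array([-0.00619255,  0.01141521, -0.05785485]), 'gripper_force': 0.0, 'grip_width': 0.08530953573587165}
scene [[584.59802107   0.         317.08729418]
 [  0.         584.59802107 232.97794032]
 [  0.           0.           1.        ]] [[-0.85579631  0.51678896 -0.02327756]
 [ 0.33379521  0.51726513 -0.78804666]
 [-0.39521315 -0.68217736 -0.61517527]] [ 0.48173928 -0.09382325  1.98494512]
top [[468.67015184   0.         316.70455078]
 [  0.         468.67015184 235.93505753]
 [  0.           0.           1.        ]] [[ 0.02015055 -0.99962603  0.01848659]
 [-0.98000044 -0.0234095  -0.19761361]
 [ 0.19797247 -0.01413484 -0.98010566]] [-0.03255593  0.55807196  1.12871248]
[[-6.31076639e-04 -9.63694434e-01 -2.67006817e-01  6.89608016e-02]
 [ 9.99999682e-01 -7.38191398e-04  3.00795703e-04 -1.07801604e-03]
 [-4.86977280e-04 -2.67006542e-01  9.63694593e-01 -1.41778479e-01]
 [ 0.00000000e+00  0.00000000e+00  0.00000000e+00  1.00000000e+00]] [[370.93340435   0.         324.28798545]
 [  0.         370.93340435 250.23280176]
 [  0.           0.           1.        ]]
```

View pics/scene0.png

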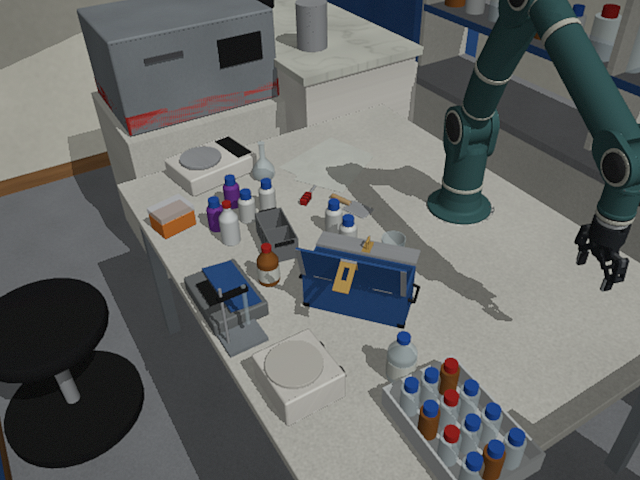

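View pics/top0.png

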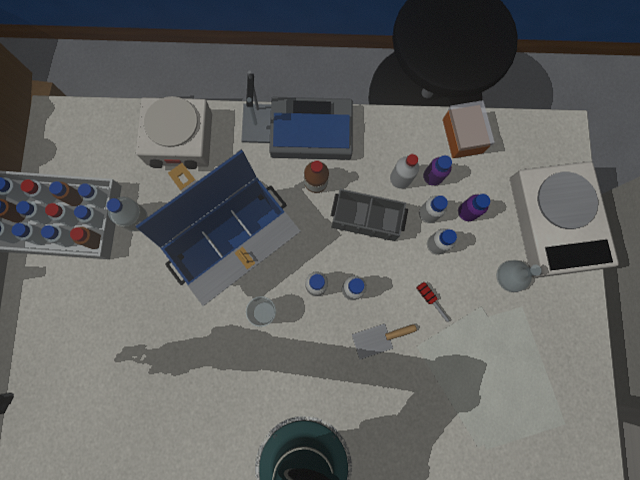

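```bash
cat > h.py <<'E'
from station import robot
import cv2,numpy as np
from scipy.spatial.transform import Rotation as Ro
def cam(n):
    o=robot.observe(); d=robot.get_image(n); K=d["camera_matrix"]
    if n=="wrist":
        T=np.eye(4);T[:3,:3]=Ro.from_euler('xyz',o["eef_rot"],degrees=True).as_matrix();T[:3,3]=o["tcp_pos"]
        M=np.linalg.inv(T@d["hand_eye"]);R,t=M[:3,:3],M[:3,3]
    else: R,t=np.array(d["R"]),np.array(d["t"])
    return d["color"][:,:,::-1].copy(),K,R,t
def P(c,u,v,z):
    _,K,R,t=c; r=R.T@np.linalg.solve(K,[u,v,1]); o=-R.T@t
    return o+r*(z-o[2])/r[2]
def proj(c,X):
    _,K,R,t=c; p=K@(R@np.array(X)+t); return p[:2]/p[2]
def tri(c1,p1,c2,p2):
    A=[]
    for (_,K,R,t),p in((c1,p1),(c2,p2)):
        M=K@np.c_[R,t]; A+= [p[0]*M[2]-M[0],p[1]*M[2]-M[1]]
    v=np.linalg.svd(np.array(A))[2][-1]; return v[:3]/v[3]
def crop(c,x,y,w,h,s,name):
    cv2.imwrite("pics/"+name,cv2.resize(c[0][y:y+h,x:x+w],None,fx=s,fy=s,interpolation=cv2.INTER_CUBIC))
def say():
    o=robot.observe(); print(round(o["time_s"],2),o["tcp_pos"].round(4),o["eef_rot"].round(1),o["contact_force"].round(2),round(o["grip_width"],4),round(o["gripper_force"],1),o["qpos"].round(0))
E
python3 - <<'E'
from h import *
c=cam("top")
hsv=cv2.cvtColor(c[0],cv2.COLOR_BGR2HSV)
m=cv2.inRange(hsv,(105,140,70),(122,255,255))
n,l,s,ce=cv2.connectedComponentsWithStats(m)
for i in range(1,n):
    if 60<s[i,4]<600: print(s[i],ce[i].round(1),P(c,*ce[i],0.105).round(3))
m=cv2.inRange(hsv,(0,150,70),(8,255,255))
n,l,s,ce=cv2.connectedComponentsWithStats(m)
for i in range(1,n):
    if 20<s[i,4]<600: print('red',s[i],ce[i].round(1),P(c,*ce[i],0.012).round(3))
crop(c,130,140,200,150,4,"chest.png")
crop(c,300,145,200,150,4,"bot.png")
E
```

```text
[436 156  16  16 171] [443.5 162.6] [ 0.744 -0.334  0.105]
[252 181  32  55 186] [267.  213.3] [0.602 0.103 0.105]
[ 49 182  13  12 116] [ 55.5 187.5] [0.654 0.622 0.105]
[ 78 184  13  12 116] [ 84.  189.5] [0.651 0.552 0.105]
[473 194  17  16 195] [481.  201.2] [ 0.646 -0.424  0.105]
[431 196  16  15 179] [439.  202.9] [ 0.639 -0.32   0.105]
[107 199  13  13 124] [113.2 204.6] [0.615 0.477 0.105]
[ 16 201  14  13 130] [ 22.5 207.1] [0.603 0.695 0.105]
[ 74 206  13  12 118] [ 80.3 211.3] [0.596 0.555 0.105]
[ 12 223  13  13 131] [ 18.1 229.2] [0.548 0.697 0.105]
[ 41 226  13  12 124] [ 47.2 231.3] [0.545 0.627 0.105]
[223 230  27  28 164] [238.3 240.1] [0.534 0.169 0.105]
[440 230  17  15 186] [448.  236.7] [ 0.555 -0.339  0.105]
[310 275  14  14 170] [316.6 281.5] [ 0.438 -0.022  0.105]
[349 279  15  15 177] [356.1 285.6] [ 0.431 -0.115  0.105]
red [407 155  11  10  90] [411.9 159.5] [ 0.786 -0.276  0.012]
red [311 161  12  10  95] [316.2 165.6] [ 0.762 -0.016  0.012]
red [ 21 180  13  12 119] [ 27.  185.3] [0.686 0.75  0.012]
red [ 45 204  13  12 117] [ 51.3 209.2] [0.623 0.677 0.012]
red [ 70 228  13  12 119] [ 76.5 233.3] [0.56  0.604 0.012]
red [417 283  10   7  36] [421.2 285.9] [ 0.443 -0.293  0.012]
red [420 286  10   9  47] [425.  290.3] [ 0.431 -0.302  0.012]
red [424 291  10   9  47] [429.  295.3] [ 0.419 -0.312  0.012]
red [428 296   9   8  34] [432.5 299.8] [ 0.408 -0.321  0.012]
```

View pics/chest.png

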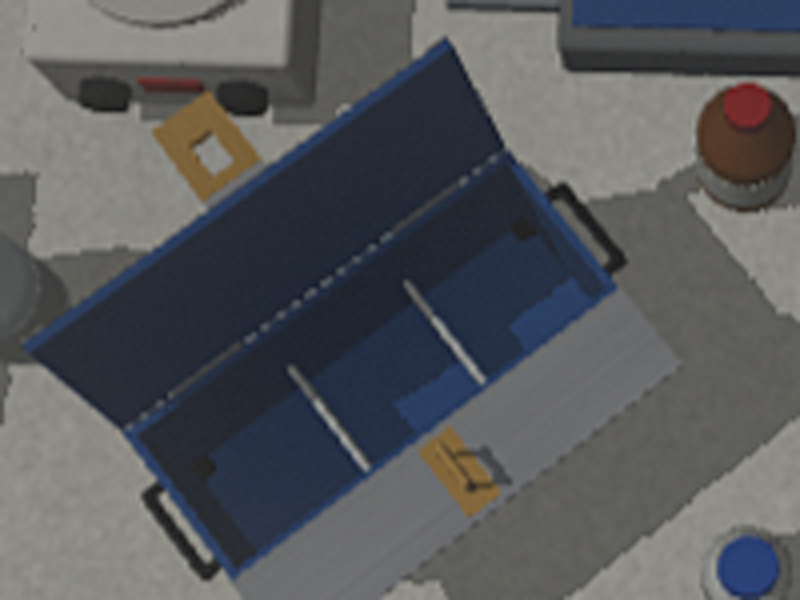

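View pics/bot.png

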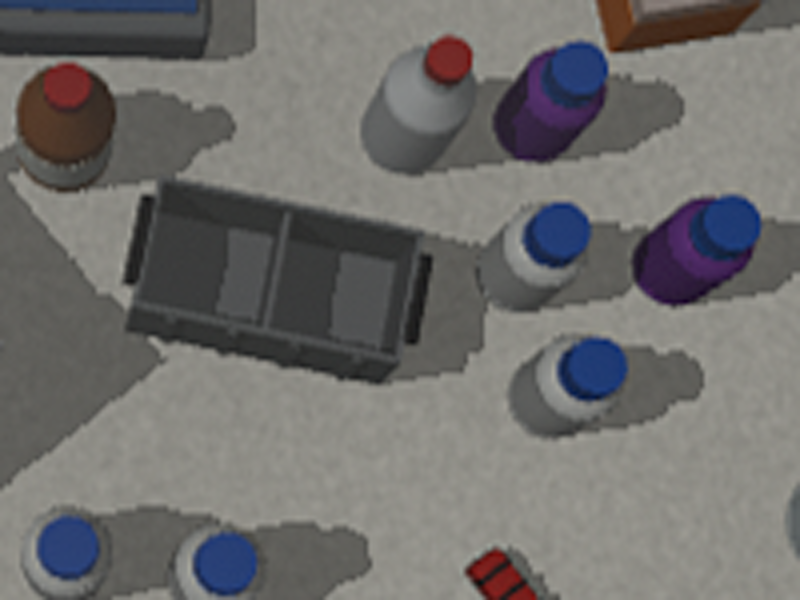

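```bash
python3 - <<'E'
from h import *
from scipy.optimize import least_squares
c=cam("top")
def fit(mod,px,x0):
    mod=np.array(mod,float)
    def W(p): return np.c_[Ro.from_euler('z',p[2]).apply(mod)[:,:2]+p[:2],mod[:,2]]
    f=lambda p:np.concatenate([proj(c,X)-q for X,q in zip(W(p),px)])
    r=least_squares(f,x0); print(r.x[:2].round(4),np.degrees(r.x[2]).round(2),r.fun.reshape(-1,2).round(1).tolist()); return r.x
q=np.array([(617,288),(510,152),(128,432),(235,575),(680,360),(448,40),(25,345)])/4+[130,140]
fit([(-.056,-.141,.128),(.056,-.141,.128),(.056,.141,.128),(-.056,.141,.128),(-.116,-.141,.136)],q[:5],[.55,.15,.6])
q2=np.array([(163,183),(424,233),(395,360),(133,310)])/4+[300,145]
fit([(.044,.086,.075),(.044,-.086,.075),(-.044,-.086,.075),(-.044,.086,.075)],q2,[.62,-.13,.0])
print([P(c,*(np.array(a)/4+[300,145]),.113).round(3).tolist() for a in [(557,231),(593,366),(67,546),(225,562)]])
print('lid corners',q[5:])
# pin
print(P(c,427,293,.02),P(c,450,320,.012))
E
```

```text
[0.5544 0.2014] 39.57 [[1.1, -0.1], [-0.4, -1.3], [-1.2, -0.5], [-0.2, 1.3], [0.7, 0.5]]
[ 0.6176 -0.1521] -10.4 [[-1.3, -1.2], [0.1, -0.3], [1.6, 1.3], [-0.5, 0.1]]
[[0.637, -0.318, 0.113], [0.553, -0.337, 0.113], [0.438, -0.022, 0.113], [0.43, -0.115, 0.113]]
lid corners [[242.   150.  ]
 [136.25 226.25]]
[ 0.42396137 -0.305541    0.02      ] [ 0.35741959 -0.36453287  0.012     ]
```

```bash
python3 -m inch '{"travel":[[0.337,-0.89,0],[0.337,-0.89,0],[0.337,-0.89,0],[0.337,-0.89,0],[0.337,-0.89,0],[0.337,-0.89,0],[0.337,-0.89,0],[0.337,-0.89,0],[0.337,-0.89,0],[0.337,-0.89,0],[0.337,-0.89,0],[0.337,-0.89,0],[0.337,-0.89,0],[0.337,-0.89,0],[0.337,-0.89,0],[0.337,-0.89,0],[0.337,-0.89,0],[0.337,-0.89,0],[0,0,0]],"rot":[[0,0,-1],[0,0,-1],[0,0,-1],[0,0,-1],[0,0,-1],[0,0,-1],[0,0,-1],[0,0,-1],[0,0,-1],[0,0,-1],[0,0,-1],[0,0,-1],[0,0,-1],[0,0,-1],[0,0,-1],[0,0,-1],[0,0,-1],[0,0,-1],[0,0,0]]}'
python3 - <<'E'
from h import *
say(); c=cam("wrist"); cv2.imwrite("pics/w1.png",c[0])
for X in [(.438,-.022,.114),(.43,-.115,.114)]: print(proj(c,X))
E
```

```text
time_s: 2.62
tcp_pos: [0.439, -0.0235, 0.2316]
eef_rot: [180.0, 0.0, 90.2]
contact_force: [0.8, -0.4, 0.6]
grip_width: 0.0854
gripper_force: 0.0
2.62 [ 0.439  -0.0235  0.2316] [180.    0.   90.2] [ 0.84 -0.35  0.59] 0.0854 0.0 [-34.   6.  35. 122.  -4.  54.   4.]
[325.09404594 241.77493616]
[314.59431361 356.14633743]
```

View pics/w1.png

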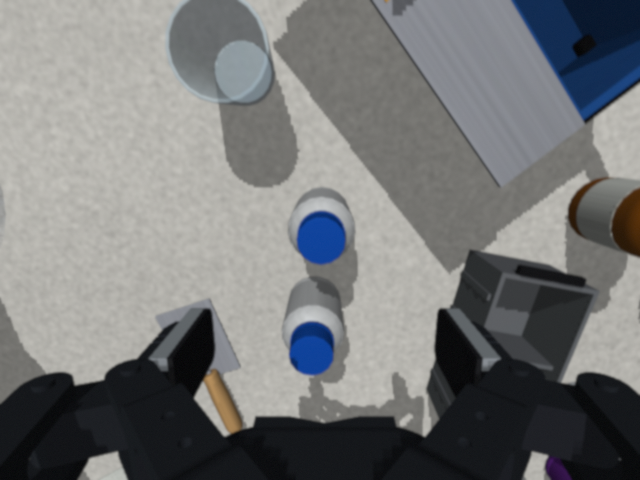

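```bash
python3 - <<'E'
from h import *
c=cam("wrist")
m=cv2.inRange(cv2.cvtColor(c[0],cv2.COLOR_BGR2HSV),(105,140,70),(122,255,255))
n,l,s,ce=cv2.connectedComponentsWithStats(m)
for i in range(1,n):
    if s[i,4]>400: print(s[i],ce[i].round(1),P(c,*ce[i],0.112).round(4))
E
python3 -m inch '{"travel":[[0,0,-0.7],[0,0,-0.7],[0,0,-0.7],[0,0,-0.7],[0,0,-0.7],[0,0,0]],"rot":[[0,0,0],[0,0,0],[0,0,0],[0,0,0],[0,0,0],[0,0,0]]}' -- -1 40
```

```text
[ 511    0  129  124 6227] [578.2  58.4] [0.5982 0.101  0.112 ]
[ 298  214   48   53 1987] [321.9 240.2] [ 0.435  -0.0195  0.112 ]
[ 291  325   43   52 1864] [312.1 350.4] [ 0.4276 -0.1092  0.112 ]invalid input: not JSON, or not a number
```

```bash
python3 -m inch '{"travel":[[-0.1,0.1,-0.7],[0,0,-0.7],[0,0,-0.7],[0,0,-0.7],[0,0,-0.7],[0,0,0],[0,0,0]],"rot":[[0,0,0],[0,0,0],[0,0,0],[0,0,0],[0,0,0],[0,0,0],[0,0,0]]}' -1 40
python3 -c "
from h import *
say()"
```

```text
time_s: 3.6
tcp_pos: [0.4347, -0.0163, 0.092]
eef_rot: [180.0, -0.0, 90.5]
contact_force: [0.1, -0.2, 0.6]
grip_width: 0.0852
gripper_force: 0.0
3.6 [ 0.4347 -0.0163  0.092 ] [180.   -0.   90.5] [ 0.09 -0.17  0.61] 0.0852 0.0 [-28.  21.  30. 129. -18.  35.  16.]
```

```bash
python3 -m inch '{"travel":[[0,-0.08,0],[0,0,0],[0,0,0],[0,0,0],[0,0,0],[0,0,0],[0,0,0],[0,0,0.5],[0,0,0.9],[0,0,0.9],[0,0,0.9],[0,0,0.9],[0,0,0.3],[0,0,0],[0,0,0],[0,0,0]],"rot":[[0,0,0],[0,0,0],[0,0,0],[0,0,0],[0,0,0],[0,0,0],[0,0,0],[0,0,0],[0,0,0],[0,0,0],[0,0,0],[0,0,0],[0,0,0],[0,0,0],[0,0,0],[0,0,0]]}' 1 40
python3 -c "
from h import *
say()"
```

```text
time_s: 5.6
tcp_pos: [0.4336, -0.0202, 0.266]
eef_rot: [-179.9, 0.1, 90.5]
contact_force: [-0.6, 0.6, -2.6]
grip_width: 0.0349
gripper_force: 40.9
5.6 [ 0.4336 -0.0202  0.266 ] [-1.799e+02  1.000e-01  9.050e+01] [-0.57  0.62 -2.55] 0.0349 40.9 [-37.   2.  36. 120.  -1.  59.   1.]
```

```bash
python3 -m inch '{"travel":[[0.161,0.725,0],[0.161,0.725,0],[0.161,0.725,0],[0.161,0.725,0],[0.161,0.725,0],[0.161,0.725,0],[0.161,0.725,0],[0.161,0.725,0],[0.161,0.725,0],[0.161,0.725,0],[0,0,0],[0,0,0]],"rot":[[0,0,0.975],[0,0,0.975],[0,0,0.975],[0,0,0.975],[0,0,0.975],[0,0,0.975],[0,0,0.975],[0,0,0.975],[0,0,0.975],[0,0,0.975],[0,0,0],[0,0,0]]}'
python3 - <<'E'
from h import *
say(); c=cam("top"); crop(c,130,140,200,150,4,"t2.png"); d=cam("scene"); crop(d,270,180,200,150,4,"s2.png")
E
```

```text
time_s: 7.1
tcp_pos: [0.4988, 0.2696, 0.2669]
eef_rot: [-179.9, 0.0, 129.5]
contact_force: [0.5, -0.8, -2.0]
grip_width: 0.0344
gripper_force: 40.9
7.1 [0.4988 0.2696 0.2669] [-179.9    0.   129.5] [ 0.51 -0.77 -2.03] 0.0344 40.9 [-50.  17.  22. 103.  -7.  62.  14.]
```

View pics/s2.png

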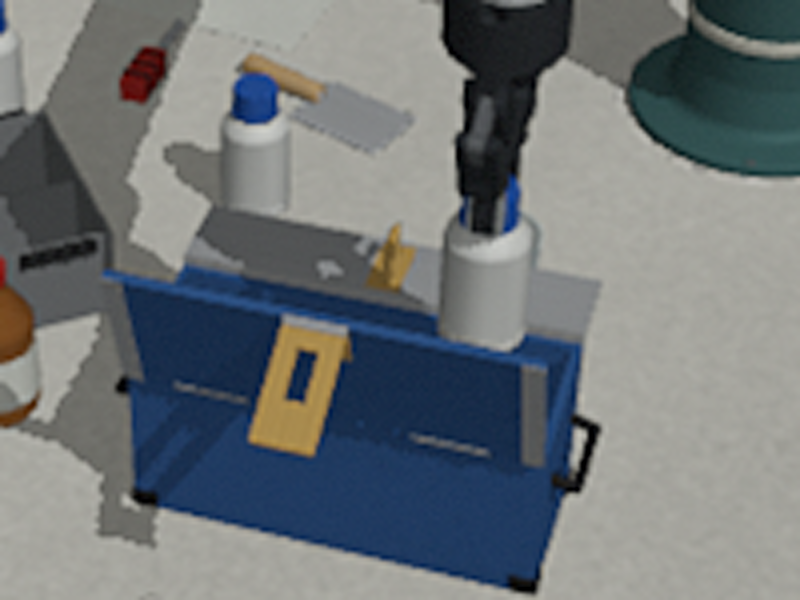

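```bash
python3 -m inch '{"travel":[[0,0,-0.69],[0,0,-0.69],[0,0,-0.69],[0,0,-0.69],[0,0,-0.69],[0,0,-0.69],[0,0,0],[0,0,0]],"rot":[[0,0,0],[0,0,0],[0,0,0],[0,0,0],[0,0,0],[0,0,0],[0,0,0],[0,0,0]]}'
```

```text
time_s: 8.2
tcp_pos: [0.4994, 0.2697, 0.1027]
eef_rot: [179.9, 0.0, 129.4]
contact_force: [0.4, 1.3, -1.7]
grip_width: 0.0347
gripper_force: 41.0
```

```bash
python3 -m inch '{"travel":[[0,0,-0.1],[0,0,0]],"rot":[[0,0,0],[0,0,0]]}'
python3 -m inch '{"travel":[[0,0,0],[0,0,0],[0,0,0],[0,0,0.6],[0,0,0.9],[0,0,0.9],[0,0,0.9],[0,0,0.3]],"rot":[[0,0,0],[0,0,0],[0,0,0],[0,0,0],[0,0,0],[0,0,0],[0,0,0],[0,0,0]]}' -0.3
python3 -m inch '{"travel":[[-0.175,-0.94,0],[-0.175,-0.94,0],[-0.175,-0.94,0],[-0.175,-0.94,0],[-0.175,-0.94,0],[-0.175,-0.94,0],[-0.175,-0.94,0],[-0.175,-0.94,0],[-0.175,-0.94,0],[-0.175,-0.94,0],[0,0,0],[0,0,0]],"rot":[[0,0,-0.975],[0,0,-0.975],[0,0,-0.975],[0,0,-0.975],[0,0,-0.975],[0,0,-0.975],[0,0,-0.975],[0,0,-0.975],[0,0,-0.975],[0,0,-0.975],[0,0,0],[0,0,0]]}' -1
cat >> h.py <<'E'
def caps(n="wrist"):
    c=cam(n)
    m=cv2.inRange(cv2.cvtColor(c[0],cv2.COLOR_BGR2HSV),(105,140,70),(122,255,255))
    k,l,s,ce=cv2.connectedComponentsWithStats(m)
    for i in range(1,k):
        if s[i,4]>(400 if n=="wrist" else 60) and s[i,2]<100: print(s[i],P(c,*ce[i],0.112).round(4))
E
python3 -c "
from h import *
say();caps();caps('top')"
```

```text
time_s: 8.45
tcp_pos: [0.4989, 0.27, 0.0982]
eef_rot: [180.0, -0.0, 129.5]
contact_force: [1.1, -0.4, -2.5]
grip_width: 0.0345
gripper_force: 41.0
time_s: 9.45
tcp_pos: [0.4999, 0.2705, 0.2441]
eef_rot: [179.7, 0.0, 129.5]
contact_force: [-0.0, 0.0, -0.3]
grip_width: 0.0553
gripper_force: 0.0
time_s: 10.95
tcp_pos: [0.4286, -0.1059, 0.2414]
eef_rot: [-180.0, -0.0, 90.5]
contact_force: [0.1, 0.2, -0.1]
grip_width: 0.0853
gripper_force: 0.0
10.95 [ 0.4286 -0.1059  0.2414] [-180.    -0.    90.5] [ 0.1   0.25 -0.14] 0.0853 0.0 [-29.   5.  41. 121.  -4.  55.  15.]
[ 302  224   46   51 1833] [ 0.4272 -0.1131  0.112 ]
[530 452  40  28 855] [ 0.6304 -0.316   0.112 ]
[262   3  83  29 699] [1.136  0.0296 0.112 ]
[217   4  32  20 193] [1.1389 0.2134 0.112 ]
[359   5  27  18 109] [ 1.1546 -0.1498  0.112 ]
[148  13  71  16 145] [1.1116 0.3113 0.112 ]
[ 274  113   75   35 1649] [ 0.825  -0.0033  0.112 ]
[436 156  16  16 171] [ 0.7417 -0.3322  0.112 ]
[252 181  32  55 192] [0.6016 0.1013 0.112 ]
[ 49 182  13  12 115] [0.6524 0.6179 0.112 ]
[ 78 184  13  12 116] [0.649  0.5487 0.112 ]
[473 194  17  16 198] [ 0.644  -0.4216  0.112 ]
[431 196  16  16 182] [ 0.6368 -0.3176  0.112 ]
[107 199  13  13 124] [0.613  0.4743 0.112 ]
[ 16 201  14  13 129] [0.6012 0.69   0.112 ]
[ 74 206  13  12 118] [0.5943 0.5511 0.112 ]
[ 12 223  13  13 131] [0.5467 0.6928 0.112 ]
[ 41 226  13  12 123] [0.5432 0.6234 0.112 ]
[223 230  27  28 156] [0.5324 0.1682 0.112 ]
[440 230  17  15 192] [ 0.5529 -0.3365  0.112 ]
[187 244  15  16 171] [0.5041 0.2719 0.112 ]
```

```bash
python3 -m inch '{"travel":[[-0.03,-0.18,-0.75],[0,0,-0.75],[0,0,-0.75],[0,0,-0.75],[0,0,-0.75],[0,0,0],[0,0,0]],"rot":[[0,0,0],[0,0,0],[0,0,0],[0,0,0],[0,0,0],[0,0,0],[0,0,0]]}'
python3 -m inch '{"travel":[[0,0,0],[0,0,0],[0,0,0],[0,0,0],[0,0,0],[0,0,0],[0,0,0.5],[0,0,0.9],[0,0,0.9],[0,0,0.9],[0,0,0.9],[0,0,0.2],[0,0,0],[0,0,0],[0,0,0]],"rot":[[0,0,0],[0,0,0],[0,0,0],[0,0,0],[0,0,0],[0,0,0],[0,0,0],[0,0,0],[0,0,0],[0,0,0],[0,0,0],[0,0,0],[0,0,0],[0,0,0],[0,0,0]]}' 1 40
python3 -m inch '{"travel":[[0,0,0],[0,0,0]],"rot":[[0,0,0],[0,0,0]]}'
```

```text
time_s: 11.92
tcp_pos: [0.4282, -0.1132, 0.0924]
eef_rot: [180.0, 0.0, 90.5]
contact_force: [0.4, 0.1, 0.3]
grip_width: 0.0856
gripper_force: 0.0
time_s: 13.8
tcp_pos: [0.4269, -0.1134, 0.2627]
eef_rot: [-179.9, 0.0, 90.5]
contact_force: [-1.1, 0.4, -0.3]
grip_width: 0.0343
gripper_force: 40.4
time_s: 14.05
tcp_pos: [0.4275, -0.1134, 0.2634]
eef_rot: [-180.0, 0.0, 90.5]
contact_force: [0.6, 0.2, -0.1]
grip_width: 0.0347
gripper_force: 40.4
```

```bash
python3 -m inch '{"travel":[[0.82,0.01,0],[0.82,0.01,0],[0.82,0.01,0],[0.82,0.01,0],[0.82,0.01,0],[0.82,0.01,0],[0,0,0],[0,0,0]],"rot":[[0,0,-0.5],[0,0,-0.5],[0,0,-0.5],[0,0,-0.5],[0,0,-0.5],[0,0,0],[0,0,0],[0,0,0]]}'
python3 - <<'E'
from h import *
c=cam("top"); crop(c,300,145,200,150,4,"t3.png")
say()
E
```

```text
time_s: 15.05
tcp_pos: [0.6236, -0.1113, 0.2632]
eef_rot: [-179.9, 0.0, 80.4]
contact_force: [-0.4, -1.2, -0.2]
grip_width: 0.0347
gripper_force: 40.4
15.1 [ 0.6234 -0.1113  0.2635] [-179.9    0.    80.4] [ 0.71 -0.55 -1.69] 0.0344 40.4 [-24.  27.  43.  95. -20.  66.  15.]
```

View pics/t3.png

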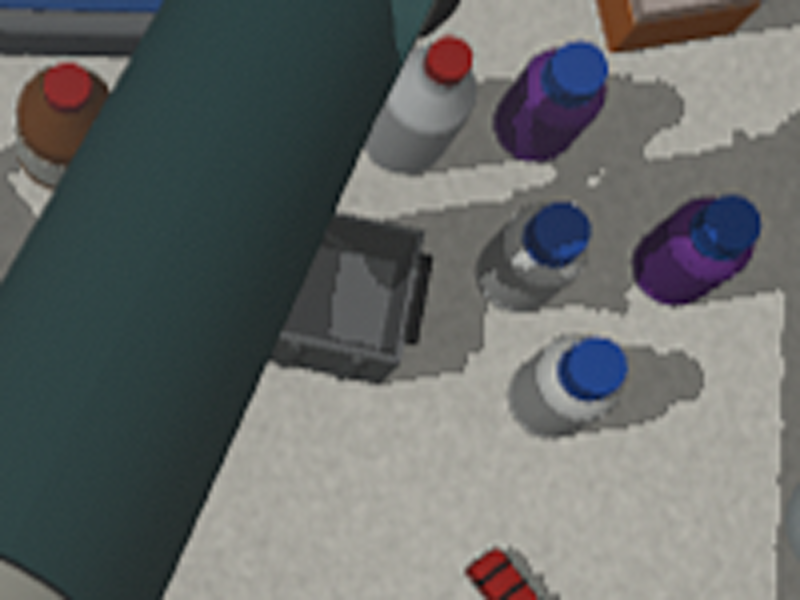

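```bash
for i in 1 2 3 4; do python3 -m inch '{"travel":[[0,0,0]],"rot":[[0,0,0]]}' | grep contact; done
python3 -m inch '{"travel":[[0,0,-0.69],[0,0,-0.69],[0,0,-0.69],[0,0,-0.69],[0,0,-0.69],[0,0,-0.5],[0,0,0],[0,0,0]],"rot":[[0,0,0],[0,0,0],[0,0,0],[0,0,0],[0,0,0],[0,0,0],[0,0,0],[0,0,0]]}'
```

```text
contact_force: [1.0, -0.3, -1.3]
contact_force: [-0.3, 0.2, -0.3]
contact_force: [0.1, 0.3, -0.5]
contact_force: [-0.6, -1.6, -0.6]
time_s: 16.6
tcp_pos: [0.6251, -0.1113, 0.1067]
eef_rot: [179.9, 0.0, 80.5]
contact_force: [0.4, 0.6, -0.5]
grip_width: 0.0347
gripper_force: 40.5
```

```bash
python3 -m inch '{"travel":[[0,0,-0.12],[0,0,-0.12],[0,0,0]],"rot":[[0,0,0],[0,0,0],[0,0,0]]}'
python3 -m inch '{"travel":[[0,0,0],[0,0,0],[0,0,0],[0,0,0.6],[0,0,0.9],[0,0,0.9],[0,0,0.9],[0,0,0.3]],"rot":[[0,0,0],[0,0,0],[0,0,0],[0,0,0],[0,0,0],[0,0,0],[0,0,0],[0,0,0]]}' -0.3
python3 -m inch '{"travel":[[-0.3,-0.94,0],[-0.3,-0.94,0],[-0.3,-0.94,0],[-0.3,-0.94,0],[-0.3,-0.94,0],[-0.3,-0.94,0],[0,0,0],[0,0,0]],"rot":[[0,0,0],[0,0,0],[0,0,0],[0,0,0],[0,0,0],[0,0,0],[0,0,0],[0,0,0]]}' -1
python3 - <<'E'
from h import *
say();caps(); c=cam("top"); crop(c,300,145,200,150,4,"t4.png")
c=cam("wrist"); cv2.imwrite("pics/w4.png",c[0])
E
```

```text
time_s: 16.98
tcp_pos: [0.6249, -0.111, 0.0965]
eef_rot: [179.9, -0.0, 80.5]
contact_force: [-0.5, 0.0, 2.6]
grip_width: 0.0346
gripper_force: 40.6
time_s: 17.98
tcp_pos: [0.6253, -0.1114, 0.2423]
eef_rot: [179.8, -0.0, 80.5]
contact_force: [0.7, 0.1, 0.9]
grip_width: 0.0557
gripper_force: 0.0
time_s: 18.98
tcp_pos: [0.5524, -0.3357, 0.2391]
eef_rot: [-179.9, -0.1, 80.5]
contact_force: [0.3, -0.1, 0.0]
grip_width: 0.0851
gripper_force: 0.0
18.98 [ 0.5524 -0.3357  0.2391] [-1.799e+02 -1.000e-01  8.050e+01] [ 0.26 -0.08  0.02] 0.0851 0.0 [ -2.  31.  43.  94. -23.  65.  38.]
[ 539  171   68   51 2508] [ 0.7342 -0.3318  0.112 ]
[ 405  176   55   50 2112] [ 0.6326 -0.3186  0.112 ]
[ 303  218   46   50 1865] [ 0.5513 -0.3371  0.112 ]
[426 298  49  36 584] [ 0.6344 -0.408   0.112 ]
```

View pics/w4.png

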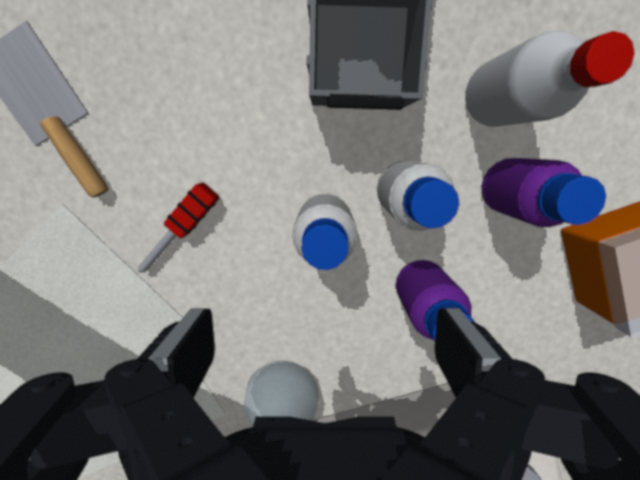

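```bash
python3 -m inch '{"travel":[[-0.02,-0.05,-0.735],[0,0,-0.735],[0,0,-0.735],[0,0,-0.735],[0,0,-0.735],[0,0,0],[0,0,0]],"rot":[[0,0,0],[0,0,0],[0,0,0],[0,0,0],[0,0,0],[0,0,0],[0,0,0]]}' -0.5
python3 -m inch '{"travel":[[0,0,0],[0,0,0],[0,0,0],[0,0,0],[0,0,0],[0,0,0],[0,0,0.5],[0,0,0.9],[0,0,0.9],[0,0,0.9],[0,0,0.9],[0,0,0.2],[0,0,0],[0,0,0],[0,0,0]],"rot":[[0,0,0],[0,0,0],[0,0,0],[0,0,0],[0,0,0],[0,0,0],[0,0,0],[0,0,0],[0,0,0],[0,0,0],[0,0,0],[0,0,0],[0,0,0],[0,0,0],[0,0,0]]}' 1 40
for i in 1 2 3 ; do python3 -m inch '{"travel":[[0,0,0]],"rot":[[0,0,0]]}' | grep contact; done
```

```text
time_s: 20.0
tcp_pos: [0.5524, -0.3385, 0.0941]
eef_rot: [179.9, 0.0, 80.5]
contact_force: [0.2, 0.2, 0.3]
grip_width: 0.0642
gripper_force: 0.0
time_s: 21.88
tcp_pos: [0.551, -0.3382, 0.2636]
eef_rot: [-179.9, -0.0, 80.5]
contact_force: [1.1, 0.3, -2.2]
grip_width: 0.0346
gripper_force: 40.8
contact_force: [-0.5, -0.3, -2.3]
contact_force: [0.4, 0.5, -3.6]
contact_force: [0.3, -0.3, -2.1]
```

```bash
python3 -m inch '{"travel":[[0.006,0.963,0],[0.006,0.963,0],[0.006,0.963,0],[0.006,0.963,0],[0.006,0.963,0],[0.006,0.963,0],[0.006,0.963,0],[0.006,0.963,0],[0.006,0.963,0],[0.006,0.963,0],[0.006,0.963,0],[0.006,0.963,0],[0.006,0.963,0],[0.006,0.963,0],[0,0,0],[0,0,0]],"rot":[[0,0,0.875],[0,0,0.875],[0,0,0.875],[0,0,0.875],[0,0,0.875],[0,0,0.875],[0,0,0.875],[0,0,0.875],[0,0,0.875],[0,0,0.875],[0,0,0.875],[0,0,0.875],[0,0,0.875],[0,0,0.875],[0,0,0],[0,0,0]]}'
```

```text
time_s: 24.25
tcp_pos: [0.555, 0.2008, 0.2649]
eef_rot: [-180.0, 0.0, 129.5]
contact_force: [-0.2, 0.2, -2.4]
grip_width: 0.0347
gripper_force: 40.9
```

```bash
python3 -m inch '{"travel":[[0,0,-0.68],[0,0,-0.68],[0,0,-0.68],[0,0,-0.68],[0,0,-0.68],[0,0,-0.6],[0,0,-0.1],[0,0,0]],"rot":[[0,0,0],[0,0,0],[0,0,0],[0,0,0],[0,0,0],[0,0,0],[0,0,0],[0,0,0]]}'
python3 -m inch '{"travel":[[0,0,0],[0,0,0],[0,0,0],[0,0,0.6],[0,0,0.9],[0,0,0.9],[0,0,0.9],[0,0,0.3]],"rot":[[0,0,0],[0,0,0],[0,0,0],[0,0,0],[0,0,0],[0,0,0],[0,0,0],[0,0,0]]}' -0.3
python3 -m inch '{"travel":[[0.145,-0.928,0],[0.145,-0.928,0],[0.145,-0.928,0],[0.145,-0.928,0],[0.145,-0.928,0],[0.145,-0.928,0],[0.145,-0.928,0],[0.145,-0.928,0],[0.145,-0.928,0],[0.145,-0.928,0],[0.145,-0.928,0],[0.145,-0.928,0],[0.145,-0.928,0],[0.145,-0.928,0],[0,0,0],[0,0,0]],"rot":[[0,0,-0.875],[0,0,-0.875],[0,0,-0.875],[0,0,-0.875],[0,0,-0.875],[0,0,-0.875],[0,0,-0.875],[0,0,-0.875],[0,0,-0.875],[0,0,-0.875],[0,0,-0.875],[0,0,-0.875],[0,0,-0.875],[0,0,-0.875],[0,0,0],[0,0,0]]}' -0.5
python3 - <<'E'
from h import *
say();caps(); c=cam("top"); cv2.imwrite("pics/t5.png",cv2.resize(c[0][140:320,140:500],None,fx=2.2,fy=2.2,interpolation=cv2.INTER_CUBIC))
E
```

```text
time_s: 25.25
tcp_pos: [0.5556, 0.2, 0.1017]
eef_rot: [180.0, 0.0, 129.4]
contact_force: [-0.7, 0.5, -3.1]
grip_width: 0.0342
gripper_force: 40.9
time_s: 26.25
tcp_pos: [0.556, 0.2011, 0.2476]
eef_rot: [179.8, 0.0, 129.5]
contact_force: [0.9, -0.8, -0.5]
grip_width: 0.0556
gripper_force: 0.0
time_s: 28.25
tcp_pos: [0.636, -0.318, 0.244]
eef_rot: [-179.9, -0.1, 80.5]
contact_force: [-1.7, 0.2, 0.9]
grip_width: 0.0639
gripper_force: 0.0
28.25 [ 0.636 -0.318  0.244] [-1.799e+02 -1.000e-01  8.050e+01] [-1.69  0.23  0.89] 0.0639 0.0 [ -2.  37.  42.  83. -25.  69.  33.]
[ 433  210   56   51 2115] [ 0.7363 -0.3316  0.112 ]
[ 304  215   46   50 1795] [ 0.6357 -0.3182  0.112 ]
[ 333  329   43   51 1770] [ 0.6425 -0.4187  0.112 ]
```

View pics/t5.png

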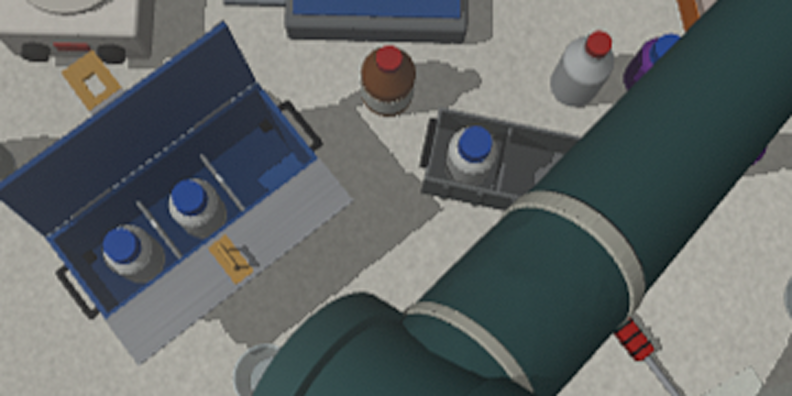

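```bash
python3 -m inch '{"travel":[[0,-0.02,-0.75],[0,0,-0.75],[0,0,-0.75],[0,0,-0.75],[0,0,-0.75],[0,0,-0.05],[0,0,0]],"rot":[[0,0,0],[0,0,0],[0,0,0],[0,0,0],[0,0,0],[0,0,0],[0,0,0]]}' -0.5
python3 -m inch '{"travel":[[0,0,0],[0,0,0],[0,0,0],[0,0,0],[0,0,0],[0,0,0],[0,0,0.5],[0,0,0.9],[0,0,0.9],[0,0,0.9],[0,0,0.9],[0,0,0.2],[0,0,0],[0,0,0],[0,0,0]],"rot":[[0,0,0],[0,0,0],[0,0,0],[0,0,0],[0,0,0],[0,0,0],[0,0,0],[0,0,0],[0,0,0],[0,0,0],[0,0,0],[0,0,0],[0,0,0],[0,0,0],[0,0,0]]}' 1 40
for i in 1 2 3 ; do python3 -m inch '{"travel":[[0,0,0]],"rot":[[0,0,0]]}' | grep contact; done
```

```text
time_s: 29.22
tcp_pos: [0.6369, -0.3194, 0.0942]
eef_rot: [179.9, 0.0, 80.5]
contact_force: [0.5, -0.7, 0.4]
grip_width: 0.064
gripper_force: 0.0
time_s: 31.1
tcp_pos: [0.6356, -0.3193, 0.2634]
eef_rot: [-179.9, -0.0, 80.5]
contact_force: [0.0, 0.4, -2.8]
grip_width: 0.0343
gripper_force: 40.5
contact_force: [0.4, 0.0, -1.9]
contact_force: [0.0, 0.6, -1.3]
contact_force: [-0.3, 0.3, -1.9]
```

```bash
python3 -m inch '{"travel":[[-0.047,0.87,0],[-0.047,0.87,0],[-0.047,0.87,0],[-0.047,0.87,0],[-0.047,0.87,0],[-0.047,0.87,0],[-0.047,0.87,0],[-0.047,0.87,0],[-0.047,0.87,0],[-0.047,0.87,0],[-0.047,0.87,0],[-0.047,0.87,0],[-0.047,0.87,0],[0,0,0],[0,0,0]],"rot":[[0,0,0.942],[0,0,0.942],[0,0,0.942],[0,0,0.942],[0,0,0.942],[0,0,0.942],[0,0,0.942],[0,0,0.942],[0,0,0.942],[0,0,0.942],[0,0,0.942],[0,0,0.942],[0,0,0.942],[0,0,0],[0,0,0]]}'
for i in 1 2 3 4; do python3 -m inch '{"travel":[[0,0,0]],"rot":[[0,0,0]]}' | grep contact; done
```

```text
time_s: 33.35
tcp_pos: [0.6118, 0.1326, 0.265]
eef_rot: [-180.0, 0.0, 129.5]
contact_force: [0.6, -0.6, -1.8]
grip_width: 0.0345
gripper_force: 40.6
contact_force: [0.4, -0.2, -2.3]
contact_force: [-0.0, -0.1, -1.7]
contact_force: [-1.1, -0.1, -1.7]
contact_force: [-0.2, 0.3, -1.4]
```

```bash
python3 -m inch '{"travel":[[0,0,-0.68],[0,0,-0.68],[0,0,-0.68],[0,0,-0.68],[0,0,-0.68],[0,0,-0.6],[0,0,-0.1],[0,0,0]],"rot":[[0,0,0],[0,0,0],[0,0,0],[0,0,0],[0,0,0],[0,0,0],[0,0,0],[0,0,0]]}'
python3 -m inch '{"travel":[[0,0,0],[0,0,0],[0,0,0],[0,0,0.6],[0,0,0.9],[0,0,0.9],[0,0,0.9],[0,0,0.3]],"rot":[[0,0,0],[0,0,0],[0,0,0],[0,0,0],[0,0,0],[0,0,0],[0,0,0],[0,0,0]]}' -0.3
python3 -m inch '{"travel":[[-0.95,-0.31,0.3],[-0.95,-0.31,0.3],[-0.95,-0.31,0.3],[-0.95,-0.31,0],[0,0,0],[0,0,0]],"rot":[[0,0,0],[0,0,0],[0,0,0],[0,0,0],[0,0,0],[0,0,0]]}' 1
python3 - <<'E'
from h import *
say(); c=cam("top"); cv2.imwrite("pics/t6.png",cv2.resize(c[0][140:320,140:300],None,fx=3.2,fy=3.2,interpolation=cv2.INTER_CUBIC))
d=cam("scene");cv2.imwrite("pics/s6.png",cv2.resize(d[0][220:340,280:440],None,fx=4,fy=4,interpolation=cv2.INTER_CUBIC))
c=cam("wrist"); cv2.imwrite("pics/w6.png",c[0])
E
```

```text
time_s: 34.85
tcp_pos: [0.612, 0.1326, 0.1015]
eef_rot: [180.0, 0.0, 129.4]
contact_force: [0.4, 0.8, -1.8]
grip_width: 0.0346
gripper_force: 41.1
time_s: 35.85
tcp_pos: [0.6128, 0.1327, 0.2477]
eef_rot: [179.8, 0.1, 129.5]
contact_force: [0.5, -1.1, -0.4]
grip_width: 0.0556
gripper_force: 0.0
time_s: 36.6
tcp_pos: [0.4601, 0.0834, 0.281]
eef_rot: [180.0, 0.0, 129.5]
contact_force: [0.1, -0.7, 0.5]
grip_width: 0.0001
gripper_force: 0.0
36.6 [0.4601 0.0834 0.281 ] [180.    0.  129.5] [ 0.11 -0.69  0.55] 0.0001 0.0 [-43.   5.  31. 115.  -3.  61.  29.]
```

View pics/w6.png

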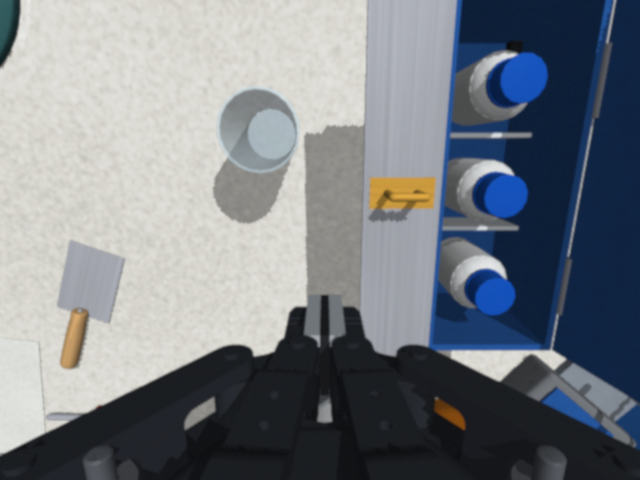

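```bash
python3 - <<'E'
from h import *
c=cam("wrist")
a,b=P(c,367.5,5,.136),P(c,361,355,.136); d=a-b; print(a,b,'yaw',np.degrees(np.arctan2(d[1],d[0]))-90)
a2,b2=P(c,456,60,.128),P(c,432,345,.128); d=a2-b2; print(a2,b2,'yaw',np.degrees(np.arctan2(d[1],d[0]))-90)
s=P(c,409,197,.164); pl=P(c,402.5,194,.138); print('staple',s,'plate',pl)
for y in (39.57,):
    e=np.array([np.cos(np.radians(y)),np.sin(np.radians(y))]); f=np.array([-e[1],e[0]])
    ce=s[:2]+.086*e; print('centre',ce,'flange edge x rel', (a[:2]-ce)@e,(b[:2]-ce)@e, 'corner', [( (P(c,433,349,.128)[:2]-ce)@v).round(4) for v in (e,f)])
g=cv2.cvtColor(c[0],cv2.COLOR_BGR2GRAY)
cv2.imwrite("pics/w6c.png",cv2.resize(c[0][150:240,340:470],None,fx=6,fy=6,interpolation=cv2.INTER_CUBIC))
d=cam("scene"); hs=proj(d,[s[0],s[1],.165]);print(hs)
E
```

```text
[0.37936349 0.22522307 0.136     ] [0.55097139 0.02073317 0.136     ] yaw 40.00337055971454
[0.45057023 0.24208422 0.128     ] [0.59679969 0.06509285 0.128     ] yaw 39.56336440498049
staple [0.48241493 0.14662026 0.164     ] plate [0.48371158 0.14630404 0.138     ]
centre [0.54870776 0.20140402] flange edge x rel -0.11536528429283195 -0.11334611850324952 corner [np.float64(-0.0486), np.float64(-0.1397)]
[368.77347006 237.75612905]
```

View pics/s6.png

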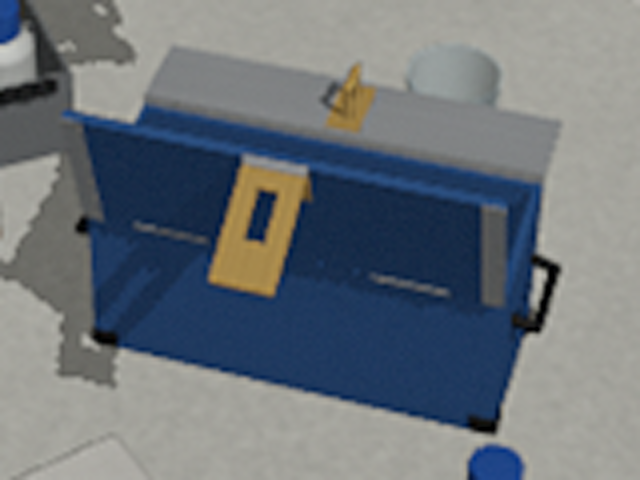

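```bash
python3 -m inch '{"travel":[[0.79,0.39,0.05],[0.79,0.39,0.05],[0.79,0.39,0.05],[0.79,0.39,0.05],[0.79,0.39,0.05],[0.79,0.39,0],[0.79,0.39,0],[0.79,0.39,0],[0,0,0],[0,0,0]],"rot":[[0,0,0],[0,0,0],[0,0,0],[0,0,0],[0,0,0],[0,0,0],[0,0,0],[0,0,0],[0,0,0],[0,0,0]]}'
python3 -m inch '{"travel":[[0,0,-0.6],[0,0,-0.6],[0,0,-0.6],[0,0,-0.25],[0,0,0],[0,0,0]],"rot":[[0,0,0],[0,0,0],[0,0,0],[0,0,0],[0,0,0],[0,0,0]]}'
python3 - <<'E'
from h import *
say(); d=cam("scene");cv2.imwrite("pics/s7.png",cv2.resize(d[0][190:340,260:440],None,fx=4,fy=4,interpolation=cv2.INTER_CUBIC))
E
```

```text
time_s: 38.1
tcp_pos: [0.7122, 0.2073, 0.2901]
eef_rot: [-179.9, -0.0, 129.4]
contact_force: [-0.4, -0.1, 1.2]
grip_width: 0.0
gripper_force: 0.0
time_s: 38.85
tcp_pos: [0.713, 0.2078, 0.2105]
eef_rot: [179.9, 0.0, 129.5]
contact_force: [0.2, 0.5, 0.4]
grip_width: -0.0001
gripper_force: 0.0
38.85 [0.713  0.2078 0.2105] [179.9   0.  129.5] [0.25 0.51 0.44] -0.0001 0.0 [-36.  39.  28.  79. -19.  66.  34.]
```

View pics/s7.png

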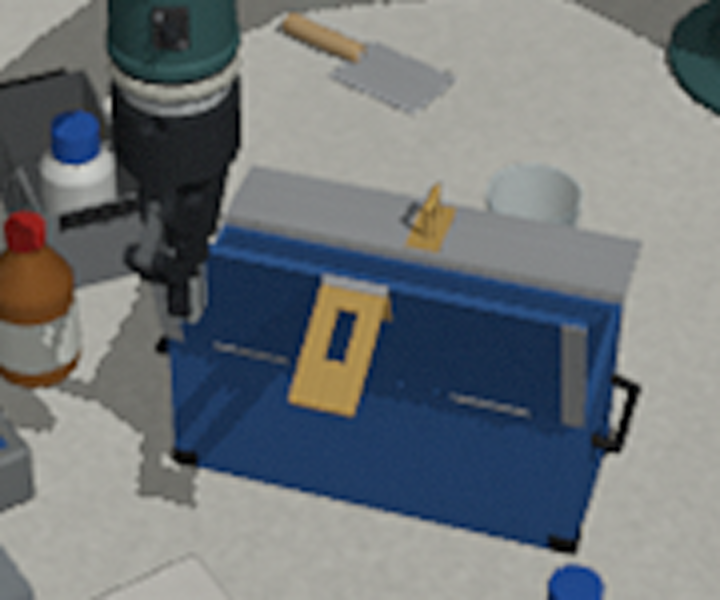

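```bash
python3 -m inch '{"travel":[[-0.264,-0.22,0.04],[-0.264,-0.22,0.04],[-0.264,-0.22,0.04],[-0.264,-0.22,0.04],[0,0,0]],"rot":[[0,0,0],[0,0,0],[0,0,0],[0,0,0],[0,0,0]]}'
python3 -m inch '{"travel":[[-0.2,-0.17,0.01],[-0.2,-0.17,0.01],[-0.217,-0.18,-0.09],[-0.217,-0.18,-0.09],[-0.19,-0.16,-0.16],[-0.19,-0.16,-0.16]],"rot":[[0,0,0],[0,0,0],[0,0,0],[0,0,0],[0,0,0],[0,0,0]]}'
python3 -m inch '{"travel":[[-0.154,-0.128,-0.21],[-0.154,-0.128,-0.21],[-0.106,-0.088,-0.26],[-0.106,-0.088,-0.26],[-0.05,-0.04,-0.25],[-0.05,-0.04,-0.25],[0,0,0]],"rot":[[0,0,0],[0,0,0],[0,0,0],[0,0,0],[0,0,0],[0,0,0],[0,0,0]]}'
```

```text
time_s: 39.52
tcp_pos: [0.6692, 0.1713, 0.2161]
eef_rot: [-180.0, -0.0, 129.4]
contact_force: [-0.3, -0.7, -0.5]
grip_width: -0.0001
gripper_force: 0.0
time_s: 40.28
tcp_pos: [0.6209, 0.1312, 0.1959]
eef_rot: [-180.0, -0.0, 129.4]
contact_force: [2.0, 2.9, 2.5]
grip_width: -0.0001
gripper_force: 1.3
time_s: 41.15
tcp_pos: [0.596, 0.1112, 0.1374]
eef_rot: [-179.9, -0.1, 129.5]
contact_force: [0.5, -1.1, 0.9]
grip_width: -0.0001
gripper_force: 0.0
```

```bash
for i in 1 2 3; do python3 -m inch '{"travel":[[0,0,-0.07],[0,0,0]],"rot":[[0,0,0],[0,0,0]]}' | egrep 'tcp|contact'; done
```

```text
tcp_pos: [0.5972, 0.1115, 0.1362]
contact_force: [-0.6, -0.7, 1.1]
tcp_pos: [0.5973, 0.1116, 0.136]
contact_force: [-7.0, -0.9, 19.4]
tcp_pos: [0.5974, 0.1116, 0.1358]
contact_force: [-14.2, -1.2, 37.3]
```

```bash
python3 -m inch '{"travel":[[0,0,0.55],[0,0,0.55],[0,0,0.55],[0.366,0.304,0],[0.366,0.304,0],[-0.453,0.545,0],[-0.453,0.545,0],[-0.453,0.545,0],[0,0,0],[0,0,0]],"rot":[[0,0,0],[0,0,0],[0,0,0],[0,0,0],[0,0,0],[0,0,0],[0,0,0],[0,0,0],[0,0,0],[0,0,0]]}'
cat >> h.py <<'E'
e=np.array([.769,.639]);f=np.array([-.639,.769])
def ch(p): r=np.array(p[:2])-[.5487,.2014]; return (r@e).round(4),(r@f).round(4),p[2]
E
python3 - <<'E'
from h import *
say();print(ch(robot.observe()["tcp_pos"])); d=cam("scene");cv2.imwrite("pics/s8.png",cv2.resize(d[0][190:340,260:440],None,fx=4,fy=4,interpolation=cv2.INTER_CUBIC))
E
```

```text
time_s: 43.15
tcp_pos: [0.5724, 0.2005, 0.1965]
eef_rot: [180.0, 0.1, 129.4]
contact_force: [0.7, -0.7, 0.1]
grip_width: -0.0003
gripper_force: 0.0
43.15 [0.5724 0.2005 0.1965] [1.800e+02 1.000e-01 1.294e+02] [ 0.71 -0.74  0.12] -0.0003 0.0 [-44.  26.  28. 102. -15.  56.  30.]
(np.float64(0.0176), np.float64(-0.0159), np.float64(0.1965104024964312))
```

View pics/s8.png

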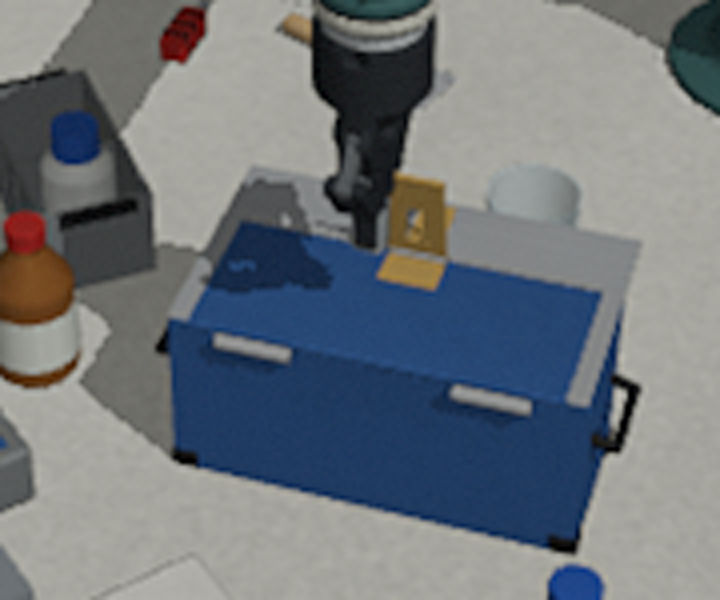

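```bash
python3 - <<'E'
from h import *
d=cam("scene")
def W(x,y,z): q=np.array([.5487,.2014])+e*x+f*y; return [*q,z]
def S(X): return ((proj(d,X)-[260,190])*4).round(0)
print('tip',S(robot.observe()["tcp_pos"]))
for y in (-.02,.02):
    print('hinge',y,S(W(-.054,y,.138)))
    for a in (95,105,115): print(a,S(W(-.054-.08*np.cos(np.radians(a)),y,.138+.08*np.sin(np.radians(a)))))
print('staple top',S(W(-.086,0,.165)))
print('lid corners',S(W(.056,-.141,.136)),S(W(.056,.141,.136)))
E
```

```text
tip [369. 243.]
hinge -0.02 [393. 244.]
95 [392. 158.]
105 [386. 173.]
115 [381. 190.]
hinge 0.02 [450. 256.]
95 [451. 169.]
105 [446. 184.]
115 [440. 202.]
staple top [435. 191.]
lid corners [170. 313.] [591. 403.]
```

```bash
python3 -m inch '{"travel":[[-0.264,-0.22,0.05],[-0.264,-0.22,0.05],[-0.264,-0.22,0.05],[-0.264,-0.22,0.05],[-0.178,-0.148,0],[-0.178,-0.148,0],[-0.173,-0.144,-0.06],[-0.173,-0.144,-0.06],[-0.144,-0.12,-0.125],[-0.144,-0.12,-0.125],[0,0,0]],"rot":[[0,0,0],[0,0,0],[0,0,0],[0,0,0],[0,0,0],[0,0,0],[0,0,0],[0,0,0],[0,0,0],[0,0,0],[0,0,0]]}'
python3 -m inch '{"travel":[[-0.115,-0.096,-0.16],[-0.115,-0.096,-0.16],[-0.072,-0.06,-0.22],[-0.072,-0.06,-0.22],[-0.03,-0.024,-0.2],[-0.03,-0.024,-0.2],[0,0,0]],"rot":[[0,0,0],[0,0,0],[0,0,0],[0,0,0],[0,0,0],[0,0,0],[0,0,0]]}'
python3 -c "
from h import *
print(ch(robot.observe()['tcp_pos']))"
```

```text
time_s: 44.62
tcp_pos: [0.4892, 0.1324, 0.1889]
eef_rot: [-179.9, -0.0, 129.4]
contact_force: [-0.3, 0.4, -0.3]
grip_width: -0.0
gripper_force: 0.0
time_s: 45.5
tcp_pos: [0.4722, 0.1183, 0.1424]
eef_rot: [-179.9, -0.0, 129.5]
contact_force: [-0.1, 0.1, -0.4]
grip_width: -0.0001
gripper_force: 0.0
(np.float64(-0.1119), np.float64(-0.015), np.float64(0.14237041614267196))
```

```bash
for i in 1 2 3; do python3 -m inch '{"travel":[[0,0,-0.05],[0,0,0]],"rot":[[0,0,0],[0,0,0]]}' | egrep 'tcp|contact'; done
```

```text
tcp_pos: [0.4728, 0.1186, 0.1412]
contact_force: [0.5, 0.7, 0.4]
tcp_pos: [0.473, 0.1186, 0.1399]
contact_force: [-1.5, -1.1, 8.4]
tcp_pos: [0.4731, 0.1186, 0.1394]
contact_force: [-7.1, -2.2, 23.5]
```

```bash
python3 -m inch '{"travel":[[0,0,0.9],[0,0,0.9],[0,0,0.9],[-0.07,-0.62,0],[-0.07,-0.62,0],[-0.07,-0.62,0],[-0.07,-0.62,0],[-0.07,-0.62,0],[-0.07,-0.62,0],[-0.07,-0.62,0],[-0.07,-0.62,0],[-0.07,-0.62,0],[-0.07,-0.62,0],[-0.07,-0.62,0],[-0.07,-0.62,0],[-0.07,-0.62,0],[-0.07,-0.62,0],[-0.07,-0.62,0],[-0.07,-0.62,0],[0,0,0]],"rot":[[0,0,0],[0,0,-1],[0,0,-1],[0,0,-1],[0,0,-1],[0,0,-1],[0,0,-1],[0,0,-1],[0,0,-1],[0,0,-1],[0,0,-1],[0,0,-1],[0,0,-1],[0,0,-1],[0,0,-1],[0,0,-1],[0,0,-1],[0,0,-1],[0,0,-1],[0,0,0]]}' -0.3
python3 - <<'E'
from h import *
say()
for n in("wrist","top"):
    c=cam(n); hsv=cv2.cvtColor(c[0],cv2.COLOR_BGR2HSV)
    m=cv2.inRange(hsv,(0,150,50),(8,255,255))|cv2.inRange(hsv,(172,150,50),(180,255,255))
    m=cv2.morphologyEx(m,cv2.MORPH_CLOSE,np.ones((7,7)))
    k,l,s,ce=cv2.connectedComponentsWithStats(m)
    for i in range(1,k):
        if s[i,4]>100:
            q=P(c,*ce[i],.02); 
            r=cv2.minAreaRect(np.argwhere(l==i)[:,::-1].astype(np.float32)); bp=cv2.boxPoints(r)
            print(n,s[i],q.round(4),r, [P(c,*b,.02)[:2].round(4).tolist() for b in bp])
    if n=="wrist": W=c; 
cv2.imwrite("pics/w9.png",W[0])
E
```

```text
time_s: 48.75
tcp_pos: [0.4269, -0.2808, 0.2451]
eef_rot: [180.0, 0.1, 57.2]
contact_force: [-1.1, 0.1, -0.3]
grip_width: 0.0553
gripper_force: 0.0
48.75 [ 0.4269 -0.2808  0.2451] [1.80e+02 1.00e-01 5.72e+01] [-1.1   0.11 -0.28] 0.0553 0.0 [-17.  17.  56. 113. -16.  58.  14.]
wrist [ 316  210   37   56 1182] [ 0.4219 -0.3043  0.02  ] ((333.6575622558594, 237.74659729003906), (22.823022842407227, 53.83892822265625), 20.556047439575195) [[0.392, -0.3121], [0.4366, -0.2785], [0.4503, -0.2969], [0.4059, -0.3314]]
top [ 21 180  13  12 120] [0.6835 0.7446 0.02  ] ((27.0, 185.5), (11.0, 12.0), 90.0) [[0.6978, 0.7623], [0.6986, 0.731], [0.6685, 0.7268], [0.6677, 0.758]]
top [ 45 204  13  12 115] [0.6204 0.6726 0.02  ] ((51.5, 209.00003051757812), (10.60660171508789, 12.020814895629883), 45.0) [[0.6192, 0.6928], [0.6426, 0.6739], [0.6229, 0.6519], [0.5996, 0.6709]]
top [ 70 228  13  12 119] [0.5582 0.6003 0.02  ] ((76.0, 233.5), (11.0, 12.0), 90.0) [[0.5716, 0.6184], [0.5724, 0.5876], [0.5434, 0.5842], [0.5427, 0.6148]]
top [417 283  14  17 146] [ 0.4302 -0.2995  0.02  ] ((425.10003662109375, 290.79998779296875), (16.600000381469727, 9.600000381469727), 53.13010025024414) [[0.4386, -0.2784], [0.4538, -0.2985], [0.4204, -0.3232], [0.4053, -0.3031]]
```

```bash
python3 -m inch '{"travel":[[-0.03,-0.12,-0.6],[-0.03,-0.12,-0.6],[-0.03,-0.12,-0.6],[-0.03,-0.12,-0.6],[-0.02,-0.11,-0.6],[0,0,0],[0,0,0]],"rot":[[0,0,-0.985],[0,0,-0.985],[0,0,-0.985],[0,0,-0.985],[0,0,-0.985],[0,0,0],[0,0,0]]}'
cat >> h.py <<'E'
def pin(z):
    c=cam("wrist"); hsv=cv2.cvtColor(c[0],cv2.COLOR_BGR2HSV)
    m=cv2.inRange(hsv,(0,150,50),(8,255,255))|cv2.inRange(hsv,(172,150,50),(180,255,255))
    m=cv2.morphologyEx(m,cv2.MORPH_CLOSE,np.ones((9,9)))
    k,l,s,ce=cv2.connectedComponentsWithStats(m)
    i=1+np.argmax(s[1:,4]); r=cv2.minAreaRect(np.argwhere(l==i)[:,::-1].astype(np.float32)); b=np.array([P(c,*q,z) for q in cv2.boxPoints(r)])
    print(s[i],r[1],'c',b.mean(0).round(4)); 
    for j in range(2):
        d=b[j+1]-b[j]; print(np.linalg.norm(d).round(4),np.degrees(np.arctan2(d[1],d[0])).round(1))
    return c
E
python3 - <<'E'
from h import *
say(); c=pin(.022); cv2.imwrite("pics/w10.png",c[0])
E
```

```text
time_s: 49.72
tcp_pos: [0.4228, -0.3015, 0.1258]
eef_rot: [180.0, -0.0, 37.9]
contact_force: [-0.4, 0.1, -0.1]
grip_width: 0.0558
gripper_force: 0.0
49.73 [ 0.4228 -0.3015  0.1258] [180.   -0.   37.9] [-0.43  0.13 -0.07] 0.0558 0.0 [ -8.  30.  52. 117. -32.  48.  10.]
[ 313  211   33   80 2564] (79.0, 32.0) c [ 0.4221 -0.3055  0.022 ]
0.0214 -52.1
0.0564 -141.3
```

```bash
python3 -m inch '{"travel":[[-0.02,-0.1,-0.7],[0,0,-0.7],[0,0,-0.7],[0,0,-0.5],[0,0,-0.3],[0,0,-0.11],[0,0,0],[0,0,0]],"rot":[[0,0,0.2],[0,0,0],[0,0,0],[0,0,0],[0,0,0],[0,0,0],[0,0,0],[0,0,0]]}'
python3 -c "
from h import *
say()"
```

```text
time_s: 50.78
tcp_pos: [0.4218, -0.3062, 0.0053]
eef_rot: [179.9, -0.0, 38.6]
contact_force: [0.3, 0.1, 0.2]
grip_width: 0.0557
gripper_force: 0.0
50.77 [ 0.4218 -0.3062  0.0053] [179.9  -0.   38.6] [0.29 0.06 0.17] 0.0557 0.0 [  2.  41.  39. 119. -45.  36.  21.]
```

```bash
python3 -m inch '{"travel":[[0,0,0],[0,0,0],[0,0,0],[0,0,0],[0,0,0],[0,0,0],[0,0,0.3],[0,0,0.9],[0,0,0.9],[0,0,0.9],[0,0,0.9],[0,0,0.9],[0,0,0.4],[0,0,0],[0,0,0]],"rot":[[0,0,0],[0,0,0],[0,0,0],[0,0,0],[0,0,0],[0,0,0],[0,0,0],[0,0,0],[0,0,0],[0,0,0],[0,0,0],[0,0,0],[0,0,0],[0,0,0],[0,0,0]]}' 1 90
python3 -c "
from h import *
say()"
```

```text
time_s: 52.65
tcp_pos: [0.4209, -0.3051, 0.2115]
eef_rot: [-179.9, 0.0, 38.6]
contact_force: [0.2, 0.9, -0.5]
grip_width: 0.022
gripper_force: 88.3
52.65 [ 0.4209 -0.3051  0.2115] [-179.9    0.    38.6] [ 0.15  0.91 -0.5 ] 0.022 88.3 [-15.  23.  59. 114. -24.  56.   4.]
```

```bash
python3 -m inch '{"travel":[[0.116,0.93,0.1],[0.116,0.93,0.1],[0.116,0.93,0.1],[0.116,0.93,0.1],[0.116,0.93,0.1],[0.116,0.93,0.1],[0.116,0.93,0.1],[0.116,0.93,0.1],[0.116,0.93,0.1],[0.116,0.93,0.1],[0.116,0.93,0.1],[0.116,0.93,0.1],[0,0,0],[0,0,0],[0,0,0]],"rot":[[0,0,0],[0,0,0],[0,0,0],[0,0,0],[0,0,0],[0,0,0],[0,0,0],[0,0,0],[0,0,0],[0,0,0],[0,0,0],[0,0,0],[0,0,0],[0,0,0],[0,0,0]]}'
cat >> h.py <<'E'
def hasp(n="wrist",z=.14):
    c=cam(n); hsv=cv2.cvtColor(c[0],cv2.COLOR_BGR2HSV)
    m=cv2.inRange(hsv,(12,110,60),(32,255,255))
    m=cv2.morphologyEx(m,cv2.MORPH_CLOSE,np.ones((5,5)))
    k,l,s,ce=cv2.connectedComponentsWithStats(m)
    for i in range(1,k):
        if s[i,4]<(800 if n=="wrist" else 40): continue
        h=cv2.convexHull(np.argwhere(l==i)[:,::-1].astype(np.int32))[:,0]
        w=np.array([P(c,*q,z)[:2] for q in h],np.float32)*1000
        r=cv2.minAreaRect(w); b=cv2.boxPoints(r)
        d=[b[1]-b[0],b[2]-b[1]]; print(n,s[i],'centre',np.round(r[0],1),[(np.linalg.norm(v).round(1),np.degrees(np.arctan2(v[1],v[0])).round(1)) for v in d])
    return c
E
python3 - <<'E'
from h import *
say(); c=hasp(); cv2.imwrite("pics/w11.png",c[0])
E
```

```text
time_s: 54.52
tcp_pos: [0.4768, 0.1391, 0.2602]
eef_rot: [-180.0, 0.1, 38.4]
contact_force: [-0.2, 0.2, -0.7]
grip_width: 0.022
gripper_force: 88.4
54.52 [0.4768 0.1391 0.2602] [-1.80e+02  1.00e-01  3.84e+01] [-0.25  0.18 -0.73] 0.022 88.4 [-71.  14.  60. 114. -14.  60. -56.]
wrist [ 600   81   40   75 2344] centre [662.8  35.7] [(np.float32(25.5), np.float32(-38.7)), (np.float32(48.2), np.float32(51.3))]
wrist [ 292  138   58   40 2223] centre [521.3 178.3] [(np.float32(38.6), np.float32(-50.6)), (np.float32(26.1), np.float32(39.4))]
wrist [ 294  188   57   63 3363] centre [488.2 150.7] [(np.float32(39.5), np.float32(-50.5)), (np.float32(44.7), np.float32(39.5))]
```

```bash
sed -i 's/(12,110,60),(32,255,255)/(12,90,25),(34,255,255)/' h.py; python3 - <<'E'
from h import *
c=hasp()
# brightness/hue profile along hasp centre line and off-axis at y=+14mm (clear of the slot), z=.14
cc=np.array([.4882,.1507]);E=np.array([.7694,.6388]);F=np.array([-.6388,.7694])
hsv=cv2.cvtColor(c[0],cv2.COLOR_BGR2HSV)
for y in(.0,.014,-.014):
    print(y,[ (x,)+tuple(int(v) for v in hsv[tuple(np.round(proj(c,[*(cc+E*x/1000+F*y),.14])).astype(int)[::-1])]) for x in range(-70,36,5)])
E
```

```text
wrist [ 600   81   40   76 2381] centre [662.8  35.6] [(np.float32(25.6), np.float32(-38.8)), (np.float32(48.8), np.float32(51.2))]
wrist [ 292  138   58   41 2257] centre [521.2 178.4] [(np.float32(38.7), np.float32(-50.5)), (np.float32(26.5), np.float32(39.5))]
wrist [ 294  188   57   63 3378] centre [488.2 151. ] [(np.float32(39.7), np.float32(-50.5)), (np.float32(44.7), np.float32(39.5))]
0.0 [(-70, 1, 237, 210), (-65, 1, 236, 210), (-60, 120, 8, 34), (-55, 179, 165, 88), (-50, 1, 234, 211), (-45, 1, 235, 212), (-40, 2, 237, 211), (-35, 1, 236, 204), (-30, 0, 227, 128), (-25, 1, 232, 121), (-20, 18, 181, 192), (-15, 20, 174, 218), (-10, 19, 175, 216), (-5, 19, 174, 213), (0, 19, 175, 211), (5, 19, 170, 144), (10, 19, 175, 211), (15, 21, 172, 231), (20, 20, 174, 229), (25, 112, 15, 184), (30, 18, 122, 211), (35, 20, 171, 230)]
0.014 [(-70, 2, 236, 212), (-65, 2, 238, 212), (-60, 170, 40, 38), (-55, 0, 38, 40), (-50, 1, 233, 213), (-45, 1, 234, 214), (-40, 1, 237, 214), (-35, 2, 238, 207), (-30, 1, 229, 130), (-25, 2, 230, 122), (-20, 18, 182, 203), (-15, 20, 173, 227), (-10, 20, 173, 227), (-5, 20, 172, 228), (0, 20, 173, 228), (5, 20, 173, 227), (10, 20, 173, 227), (15, 20, 173, 228), (20, 21, 174, 227), (25, 110, 16, 189), (30, 17, 73, 184), (35, 20, 173, 230)]
-0.014 [(-70, 1, 234, 208), (-65, 1, 235, 206), (-60, 135, 15, 34), (-55, 0, 161, 87), (-50, 1, 239, 208), (-45, 1, 237, 210), (-40, 1, 236, 210), (-35, 1, 236, 202), (-30, 2, 232, 123), (-25, 2, 234, 119), (-20, 19, 173, 146), (-15, 19, 175, 149), (-10, 20, 175, 149), (-5, 20, 172, 148), (0, 20, 176, 203), (5, 20, 175, 225), (10, 20, 174, 224), (15, 20, 173, 225), (20, 20, 172, 225), (25, 110, 16, 192), (30, 17, 91, 193), (35, 20, 173, 230)]
```

```bash
python3 -m inch '{"travel":[[0.024,-0.03,0],[0.024,-0.03,0],[0.024,-0.03,0],[0.024,-0.03,0],[0.024,-0.03,0],[0.024,-0.03,0],[0.024,-0.03,0],[0.024,-0.03,0],[0.024,-0.03,0],[0.024,-0.03,0],[0.024,-0.03,0],[0.024,-0.03,0],[0.024,-0.03,0],[0.024,-0.03,0],[0.024,-0.03,0],[0.024,-0.03,0],[0.024,-0.03,0],[0.024,-0.03,0],[0.024,-0.03,0],[0.024,-0.03,0]],"rot":[[0,0,1],[0,0,1],[0,0,1],[0,0,1],[0,0,1],[0,0,1],[0,0,1],[0,0,1],[0,0,1],[0,0,1],[0,0,1],[0,0,1],[0,0,1],[0,0,1],[0,0,1],[0,0,1],[0,0,1],[0,0,1],[0,0,1],[0,0,1]]}'
python3 -m inch '{"travel":[[0,0,0],[0,0,0],[0,0,0],[0,0,0],[0,0,0]],"rot":[[0,0,1],[0,0,1],[0,0,0.8],[0,0,0],[0,0,0]]}'
python3 - <<'E'
from h import *
say(); c=hasp()
E=np.array([.7694,.6388]);F=np.array([-.6388,.7694]); o=E*.4661+F*-.1957
hsv=cv2.cvtColor(c[0],cv2.COLOR_BGR2HSV)
for y in(.0,.015,-.015):
    print(y,[ (x,)+tuple(int(v) for v in hsv[tuple(np.round(proj(c,[*(o+E*x/1000+F*y),.14])).astype(int)[::-1])]) for x in list(range(-60,-38,2))+list(range(20,46,2))])
# staple top bar z=.165
print([ (x,)+tuple(int(v) for v in hsv[tuple(np.round(proj(c,[*(o+E*x/1000),.165])).astype(int)[::-1])]) for x in range(-24,25,2)])
cv2.imwrite("pics/w12.png",c[0])
u,v=proj(c,[*o,.15]).astype(int); print(u,v)
cv2.imwrite("pics/w12c.png",cv2.resize(c[0][v-75:v+75,u-100:u+100],None,fx=4,fy=4,interpolation=cv2.INTER_CUBIC))
E
```

```text
time_s: 57.12
tcp_pos: [0.4962, 0.1159, 0.2607]
eef_rot: [180.0, -0.0, 118.6]
contact_force: [0.3, 0.5, -1.4]
grip_width: 0.0219
gripper_force: 88.3
time_s: 57.75
tcp_pos: [0.4962, 0.1162, 0.2607]
eef_rot: [180.0, -0.0, 129.7]
contact_force: [-0.5, -0.2, -0.4]
grip_width: 0.022
gripper_force: 88.3
57.75 [0.4962 0.1162 0.2607] [180.   -0.  129.7] [-0.45 -0.19 -0.4 ] 0.022 88.3 [-53.  13.  42. 112. -10.  59.  33.]
wrist [ 272  172  110   57 6167] centre [475.6 140.7] [(np.float32(39.7), np.float32(-50.4)), (np.float32(76.6), np.float32(39.6))]
wrist [ 389  172   41   56 2066] centre [520.4 178.3] [(np.float32(39.0), np.float32(-50.5)), (np.float32(26.2), np.float32(39.5))]
wrist [   8  318   27   61 1061] centre [ 364.4 -103.8] [(np.float32(58.9), np.float32(-70.9)), (np.float32(14.1), np.float32(19.1))]
0.0 [(-60, 25, 7, 232), (-58, 23, 10, 206), (-56, 21, 11, 161), (-54, 20, 10, 158), (-52, 25, 10, 156), (-50, 23, 13, 158), (-48, 18, 138, 210), (-46, 20, 175, 220), (-44, 20, 174, 221), (-42, 20, 174, 221), (-40, 20, 175, 220), (20, 20, 173, 225), (22, 20, 173, 222), (24, 20, 174, 220
[... 989 characters left out ...]
172, 217), (28, 18, 113, 179), (30, 111, 15, 165), (32, 110, 16, 189), (34, 15, 18, 172), (36, 20, 172, 221), (38, 20, 175, 223), (40, 20, 175, 222), (42, 20, 175, 221), (44, 20, 175, 226)]
[(-24, 20, 174, 224), (-22, 20, 174, 224), (-20, 20, 174, 224), (-18, 20, 174, 212), (-16, 20, 175, 153), (-14, 20, 174, 170), (-12, 19, 175, 214), (-10, 19, 175, 220), (-8, 20, 174, 220), (-6, 20, 174, 220), (-4, 19, 173, 221), (-2, 20, 174, 220), (0, 20, 174, 221), (2, 20, 175, 221), (4, 20, 174, 221), (6, 20, 174, 221), (8, 20, 175, 221), (10, 20, 175, 221), (12, 19, 175, 214), (14, 19, 175, 218), (16, 20, 174, 224), (18, 20, 175, 225), (20, 20, 176, 220), (22, 20, 174, 223), (24, 18, 94, 173)]
341 202
```

```bash
python3 -m inch '{"travel":[[-0.5,0.7,0],[-0.5,0.7,0],[-0.5,0.7,0],[-0.5,0.7,0],[0,0,-0.6],[0,0,-0.6],[0,0,-0.6],[0,0,-0.4],[0,0,0],[0,0,0]],"rot":[[0,0,0],[0,0,0],[0,0,0],[0,0,0],[0,0,0],[0,0,0],[0,0,0],[0,0,0],[0,0,0],[0,0,0]]}'
python3 - <<'E'
from h import *
say(); p=robot.observe()["tcp_pos"]
E=np.array([.7694,.6388]);F=np.array([-.6388,.7694]); print('err e,f mm',(p[:2]@E-.4659)*1e3,(p[:2]@F+.1955)*1e3)
E
```

```text
time_s: 59.05
tcp_pos: [0.4169, 0.2287, 0.1733]
eef_rot: [179.9, 0.0, 129.7]
contact_force: [1.7, 0.1, -1.5]
grip_width: 0.0218
gripper_force: 88.3
59.05 [0.4169 0.2287 0.1733] [179.9   0.  129.7] [ 1.69  0.06 -1.53] 0.0218 88.3 [-64.  16.  36. 121. -13.  47.  20.]
err e,f mm 0.94212564992735 105.19626221110057
```

```bash
python3 -m inch '{"travel":[[-0.018,-0.015,-0.4],[0,0,-0.345],[0,0,0],[0,0,0],[0,0,0]],"rot":[[0,0,0],[0,0,0],[0,0,0],[0,0,0],[0,0,0]]}'
cat >> h.py <<'E'
def st():
    p=robot.observe()["tcp_pos"];k=robot.observe()["contact_force"]
    E=np.array([.7694,.6388]);F=np.array([-.6388,.7694]); print('err e,f,z mm',((p[:2]@E-.4659)*1e3).round(1),((p[:2]@F+.1955)*1e3).round(1),(p[2]*1e3).round(1),'force e,f,z',(k[:2]@E).round(1),(k[:2]@F).round(1),k[2].round(1))
E
python3 -c "
from h import *
st()"
```

```text
time_s: 59.68
tcp_pos: [0.4155, 0.2278, 0.1428]
eef_rot: [-180.0, 0.0, 129.8]
contact_force: [0.5, -0.4, -0.8]
grip_width: 0.0221
gripper_force: 88.6
err e,f,z mm -0.7 105.4 142.8 force e,f,z 0.1 -0.6 -0.8
```

```bash
python3 -m inch '{"travel":[[0.088,-0.09,0.015],[0.08,-0.096,0],[0.08,-0.096,0],[0,0,0]],"rot":[[0,0,0],[0,0,0],[0,0,0],[0,0,0]]}' >/dev/null; python3 -c "
from h import *
st()"
python3 -m inch '{"travel":[[0.08,-0.096,0],[0.08,-0.096,0],[0,0,0]],"rot":[[0,0,0],[0,0,0],[0,0,0]]}' >/dev/null; python3 -c "
from h import *
st()"
```

```text
err e,f,z mm -0.2 89.8 143.5 force e,f,z 0.0 -0.6 -0.2
err e,f,z mm -0.2 79.8 143.5 force e,f,z -0.2 0.3 -1.4
```

```bash
python3 -m inch '{"travel":[[0.08,-0.096,0],[0.08,-0.096,0],[0.08,-0.096,0],[0.08,-0.096,0],[0.08,-0.096,0],[0,0,0]],"rot":[[0,0,0],[0,0,0],[0,0,0],[0,0,0],[0,0,0],[0,0,0]]}' >/dev/null; python3 -c "
from h import *
st()"
for i in 1 2 3 4; do python3 -m inch '{"travel":[[0.032,-0.0385,0],[0,0,0]],"rot":[[0,0,0],[0,0,0]]}' >/dev/null; python3 -c "
from h import *
st()"; done
```

```text
err e,f,z mm -0.1 54.9 143.5 force e,f,z -0.2 -0.6 -0.6
err e,f,z mm -0.1 53.4 143.5 force e,f,z -0.3 -0.4 -0.9
err e,f,z mm -0.1 51.3 143.5 force e,f,z -0.1 0.5 -1.3
err e,f,z mm -0.1 49.2 143.5 force e,f,z -0.1 -0.1 -1.9
err e,f,z mm -0.1 47.2 143.5 force e,f,z -0.3 -0.3 -1.0
```

```bash
for i in 1 2 3; do python3 -m inch '{"travel":[[0.024,-0.029,0],[0,0,0]],"rot":[[0,0,0],[0,0,0]]}' >/dev/null; python3 -c "
from h import *
st()"; done
```

```text
err e,f,z mm -0.1 46.4 143.4 force e,f,z -0.2 1.7 -0.6
err e,f,z mm -0.1 46.2 143.5 force e,f,z -0.5 5.1 1.4
err e,f,z mm -0.1 46.1 143.5 force e,f,z -0.5 9.5 4.0
```

```bash
python3 -m inch '{"travel":[[0,0,-0.035],[0,0,0]],"rot":[[0,0,0],[0,0,0]]}' >/dev/null; python3 -c "
from h import *
st()"
python3 -m inch '{"travel":[[0,0,0],[0,0,0],[0,0,0],[0,0,0],[0,0,0.3],[0,0,0.6],[0,0,0.9],[0,0,0.9],[-0.4,0.5,0],[-0.6,0.7,0],[-0.6,0.7,0],[0,0,0],[0,0,0]],"rot":[[0,0,0],[0,0,0],[0,0,0],[0,0,0],[0,0,0],[0,0,0],[0,0,0],[0,0,0],[0,0,0],[0,0,0],[0,0,0],[0,0,0],[0,0,0]]}' -0.1
python3 - <<'E'
from h import *
say()
a=cam("scene")[0][150:310,240:440]; b=cam("top")[0][145:305,150:350]
cv2.imwrite("pics/fin.png",np.hstack([cv2.resize(x,(399,480) if 0 else (400,320),interpolation=cv2.INTER_CUBIC) for x in(a,b)]))
c=cam("wrist"); cv2.imwrite("pics/wf.png",c[0])
w=c[0]; cv2.imwrite("pics/fin.png",np.vstack([cv2.resize(np.hstack([a,b]),(800,320),interpolation=cv2.INTER_CUBIC),cv2.resize(w[60:340],(640,280))[:, :].copy() if 0 else cv2.copyMakeBorder(w[0:280],0,0,80,80,cv2.BORDER_CONSTANT)]))
d=cam("scene")
E=np.array([.7694,.6388]);F=np.array([-.6388,.7694])
for n,dd in(("scene",d),):
    for y in(.02,.048,.076,-.041): print(n,y,(4*0+proj(dd,[*(E*.4659+F*(-.1955+y)),.150])).round(1))
E
```

```text
err e,f,z mm 0.0 46.1 142.0 force e,f,z -0.9 9.4 2.0
time_s: 64.92
tcp_pos: [0.3925, 0.2556, 0.2507]
eef_rot: [179.9, 0.0, 129.7]
contact_force: [0.3, -0.9, 0.1]
grip_width: 0.047
gripper_force: 0.0
64.92 [0.3925 0.2556 0.2507] [179.9   0.  129.7] [ 0.28 -0.87  0.1 ] 0.047 0.0 [-69.   8.  35. 117.  -5.  57.   8.]
scene 0.02 [375.5 243.7]
scene 0.048 [385.6 245.6]
scene 0.076 [395.7 247.6]
scene -0.041 [354.1 239.5]
```

View pics/fin.png

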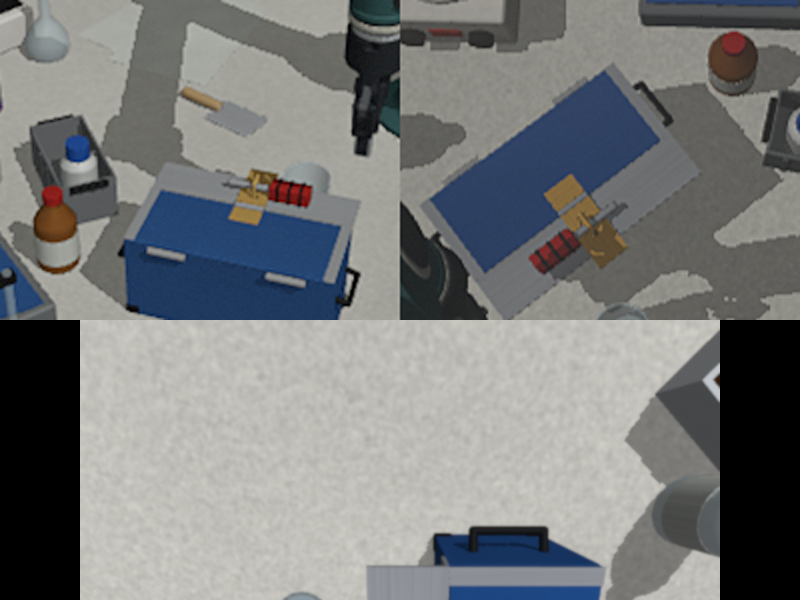

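```bash
python3 -c "
from station import robot
print(robot.job_done())"
```

```text
the job is handed in; nothing more can be done
None
```

The job is handed in after about 65 s of robot time, and the judge's result was not shown. I found four bottles: three weighed full and stand in the chest, and one weighed empty and stands in the crate. The lid is shut, the hasp is flat, and the pin is through the staple with its handle against the hasp.

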